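# Assemble the test sieve stack on the shaker

## Robot

A 7-joint arm with a two-finger parallel gripper is mounted at the origin on a cart in front of the work surface, level with it; the furniture and walls round the work are solid. World frame = base frame: x ahead of the robot, y to its left, z up, the work surface at z = 0. Lengths are in m, angles in rad, forces in N, time in s.
With the tool pointing down it reaches from about 0.4 to 0.875 m from the base axis. Payload 19.3 kg.
Tool frame: the origin (TCP) lies at the very end of the fingers, on their centre line; the grasp point (between the pads) lies 19 mm behind it; z points along the fingers, x is the direction in which the jaws open and shut, and the axes are right-handed (so a half turn about z gives the same grasp; the last joint's range is limited). The gripper opens to 85 mm and grips with 20 to 120 N. Pads are 22 mm wide; open, the fingers measure 114 mm over their backs; the gripper's body (76 mm by 85 mm) begins 54 mm behind the grasp point. The pads swing forward as they close: fully open they stand 13 mm farther back than shut.
Start: joints at [-1.29, 0.521, -0.036, 1.599, 0.021, 1.021, -0.113], TCP at [0.215, 0.587, 0.231] pointing down, gripper open.
Joint ranges: [-2.91, 2.91], [-0.3, 2.13], [-1.5, 1.42], [0.17, 2.43], [-1.26, 4.41], [0.16, 1.93], [-2.52, 2.52]. Speed limits (rad/s): [1.89, 1.89, 2.39, 2.39, 3.01, 3.01, 3.01].

## Interface

Orientations are given as [roll, pitch, yaw] about the fixed x, y, z axes, in that order (R = Rz(yaw) Ry(pitch) Rx(roll)).
In Python, from workcell import observe, eyes, job_done gives the robot as it stands. The module is installed in compiled form; this text tells all that it offers.
- The arm moves only by the shell command python3 -m pendant 'ROWS' [FORCE]. ROWS is JSON, a list of rows, each an object of numbers: "dx", "dy", "dz": the shift along the tool's x, y, z in mm; "ax", "ay", "az": the turn, a rotation vector about the tool's x, y, z in degrees; "claw": the finger opening in mm, from 0 to 85.4. A call has 1 to 10 rows; each row is the pose to reach, as a shift and turn from the pose commanded when the call began, along the tool's axes at that moment; what a row does not reach only later rows make up. A row lasts 1/12 s, in which the tool goes at most 41.7 mm and 7.16 degrees, less where a joint would pass 70% of its speed; a pose out of reach is approached as far as the arm can. A call with a gripper value outside its range is refused whole. The fingers move at their own pace and stop on an object; FORCE is the grip in N (left out, the last holds). Time passes only in rows, so rows that repeat a pose let the fingers close. It gives the time, the measured TCP pose, the force and the opening at its end, in the units of the state.
- observe(): the state, without advancing time (a new reading comes with each control period).
- eyes.grab_frame(name): name is "side" or "top" or "wrist"; returns a dict with "image" (480x640x3 uint8, blue, green, red), "fovy" (degrees; the focal length in pixels is half the picture's height over the tangent of half this angle, whatever the lens; pixels are square), "cx", "cy" (the principal point, pixels), "view" (4x4, takes a point from world to camera coordinates). Camera axes: x right, y up, looking along -z (the intrinsics and any distortion apply to the point x, -y, -z); pixel columns grow to the right and rows downward; lengths in m; the calibration is good to about 2 mm. A picture is of the moment at which its call begins. There is no depth.
- job_done(): hands the job in, once; it reports no verdict.
The state is a dict: "clock": time; "qpos": joint angles; "qd": joint speeds; "joint_efforts": joint torques, N m; "position": TCP position; "tool_rot": TCP orientation; "force": force on the tool from outside, world axes, zero at the start; "moment": the same for the moment, N m; "grip_width": finger opening in m.
Only numpy, scipy, OpenCV 4.12 (cv2) and the standard library are available. Lean on these libraries where they do the work, as an engineer would, in place of code of your own. Each camera call takes 0.05 s, during which the arm holds its last target.

## Task

Build the sieve stack on the pan of the shaker for a sieve test: the finest mesh goes directly on the pan, then the medium mesh, then the coarsest, and the lid on top, every piece level and fully seated in the one beneath. Leave the bottles standing where they are.

Things in the scene. Friction and masses are not known exactly. Their poses are not given: they have to be found in the camera images.
- shaker: Fixed vibrating base, a grey block 108 x 108 mm, 28 mm high, with a steel receiving pan (60 mm outside diameter, mouth 53 mm across, 20 mm deep) fixed upright at its centre on a round plate 76 mm across. The pan's rim is 56 mm above the bench. Origin: on the bench under the pan's axis, z up.
- sieve_fine: Fine sieve: the lowest, 27 mm high (origin to rim), wires 2.2 mm apart, like an even gauze. Steel ring of 60 mm outside diameter, wall 3.5 mm; below its shoulder (7 mm above the origin) a tapered skirt, 49 to 43 mm across, drops into the 53 mm mouth of the piece beneath until the shoulder rests on that rim. Stands on its skirt. Origin: centre of its underside, z up the axis. Grip across the outside near the rim.
- sieve_medium: Medium sieve: 34 mm high (origin to rim), wires 5.6 mm apart, a close grid. Steel ring of 60 mm outside diameter, wall 3.5 mm; below its shoulder (7 mm above the origin) a tapered skirt, 49 to 43 mm across, drops into the 53 mm mouth of the piece beneath until the shoulder rests on that rim. Stands on its skirt. Origin: centre of its underside, z up the axis. Grip across the outside near the rim.
- sieve_coarse: Coarse sieve: the tallest, 43 mm high (origin to rim), thick bars 12.5 mm apart, large square openings. Steel ring of 60 mm outside diameter, wall 3.5 mm; below its shoulder (7 mm above the origin) a tapered skirt, 49 to 43 mm across, drops into the 53 mm mouth of the piece beneath until the shoulder rests on that rim. Stands on its skirt. Origin: centre of its underside, z up the axis. Grip across the outside near the rim.
- sieve_lid: Lid: steel disc 60 mm across, 4 mm thick (7 to 11 mm above its origin), with the same 7 mm tapered skirt below as the sieves and a black round knob on top, 11 to 33 mm above the origin: neck 15 mm across up to 16 mm, then widening by 18 mm to a head 18 mm across (18 to 33 mm). Stands knob up on its skirt. Origin: centre of the skirt's underside, z up.
- bottle: Bystander: tall amber bottle with black dropper cap, 57 mm across, 158 mm high. Origin: centre of its underside. It stands beside the right one of two tall fixed bench posts behind the work, about 70 mm thick, rising from the bench near x 0.64, y 0.05 and x 0.68, y 0.24 (world): the arm must not sweep into them.
- dropper: Bystander: small amber dropper bottle, 33 mm across, 106 mm high. Origin: centre of its underside.
- small_bottle: Bystander: small clear bottle with a red stopper and red content, 38 mm across, 58 mm high, standing on the bench. Origin: centre of its underside.

How it is judged:
By the outcome, as a careful person would: the job done as asked, in the order asked, and still so for the second after the job is handed in, with the robot touching nothing.
It also fails if it takes over 128 s, if anything falls off the work surface, if the arm or the gripper's body presses on something with over 40 N, if the wrist force passes 120 N, or if a joint passes its speed limit or range.

## Working session

There is one attempt and no reset: what is moved stays moved. The work goes in short steps, Python scripts to look and compute and a shell command to move; the robot and the scene stay as the last step left them, time stands still between calls to the robot, and variables do not carry over. Pictures are saved under pics/ and viewed, and the job is handed in when it is done.

```bash
mkdir -p pics
cat > h.py <<'E'
import numpy as np, cv2
from workcell import observe, eyes
def grab(n,fn=None):
    f=eyes.grab_frame(n)
    if fn: cv2.imwrite('pics/'+fn,f['image'])
    return f
E
python3 - <<'E'
from h import *
s=observe()
print(s)
for n in ['side','top','wrist']:
    f=grab(n,n+'0.png'); print(n,{k:v for k,v in f.items() if k!='image'})
E
```

```text
{'clock': 0.0, 'qpos': array([-1.29019818,  0.52198266, -0.03629932,  1.59995926,  0.02118716,
        1.02113646, -0.11281172]), 'qd': array([ 1.00110752e-03,  4.79905034e-04, -8.61397865e-05,  6.50978641e-05,
        1.24421561e-03, -1.55130214e-03, -3.61199520e-04]), 'joint_efforts': array([ 4.02923270e-04, -9.27095532e+01,  1.97983302e+00, -3.69929123e+01,
        1.78451330e-02,  8.22782546e-03, -2.32129921e-06]), 'position': array([0.21471463, 0.5866165 , 0.23076305]), 'tool_rot': array([3.14151058e+00, 1.09813578e-03, 1.21994449e+00]), 'force': array([ 0.34942078,  0.19648119, -0.42008915]), 'moment': array([ 0.00318986, -0.01462416, -0.00093282]), 'grip_width': 0.08555555532508533}
side {'fovy': 45.01748550156255, 'cx': 323.362866914812, 'cy': 228.99792321421052, 'view': array([[ 0.97736136, -0.21145517,  0.00717532, -0.45332363],
       [ 0.09443339,  0.46632423,  0.87955901, -0.10259655],
       [-0.18933333, -0.8589694 ,  0.47573571, -1.35883511],
       [ 0.        ,  0.        ,  0.        ,  1.        ]])}
top {'fovy': 42.207353736723434, 'cx': 321.2802449470855, 'cy': 234.49488084873425, 'view': array([[-1.54922375e-02, -9.99878001e-01, -1.99341540e-03,
         3.37467709e-02],
       [ 9.85152397e-01, -1.56049359e-02,  1.70971460e-01,
        -4.82884219e-01],
       [-1.70981709e-01,  6.84912510e-04,  9.85273965e-01,
        -1.28140078e+00],
       [ 0.00000000e+00,  0.00000000e+00,  0.00000000e+00,
         1.00000000e+00]])}
wrist {'fovy': 62.622139726481954, 'cx': 325.15510539209924, 'cy': 235.96748674167765, 'view': array([[ 0.34304367,  0.93931874, -0.00116205, -0.62265104],
       [-0.89201981,  0.32538176, -0.31373137,  0.04168726],
       [-0.29431564,  0.10866013,  0.94951107, -0.37932584],
       [ 0.        ,  0.        ,  0.        ,  1.        ]])}
```

View pics/top0.png

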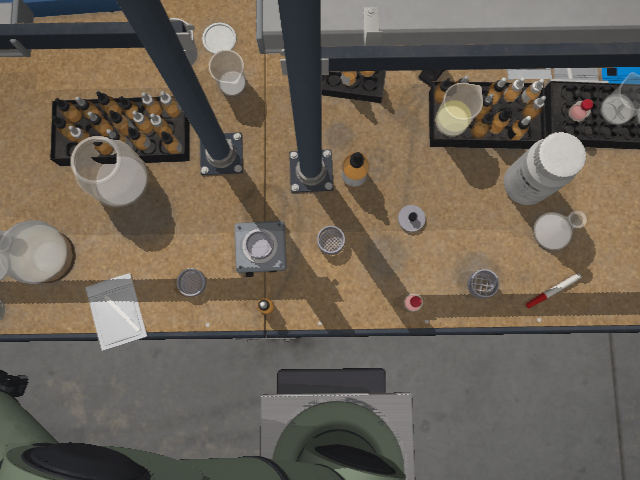

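View pics/side0.png

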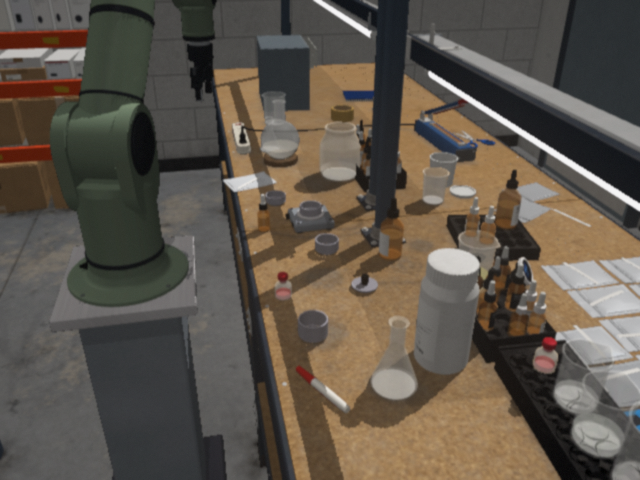

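View pics/wrist0.png

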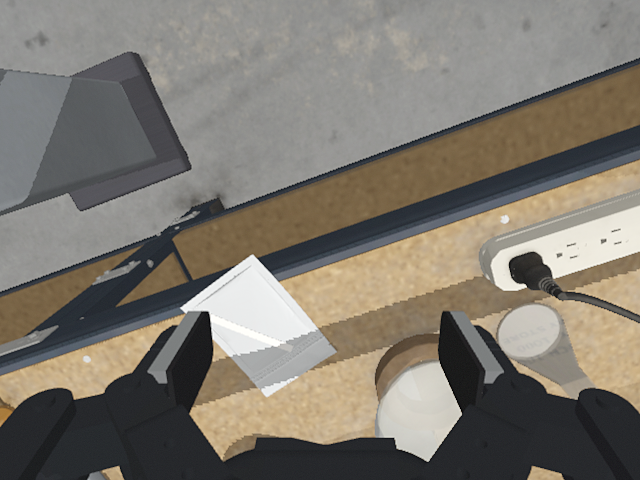

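```bash
cat >> h.py <<'E'
def ray(f,u,v,z):
    fl=240/np.tan(np.radians(f['fovy'])/2); V=f['view']; R=V[:3,:3]; c=-R.T@V[:3,3]
    d=R.T@np.array([(u-f['cx'])/fl,-(v-f['cy'])/fl,-1.0])
    return c+d*(z-c[2])/d[2]
def proj(f,p):
    fl=240/np.tan(np.radians(f['fovy'])/2); q=f['view']@np.append(p,1)
    return f['cx']+fl*q[0]/-q[2], f['cy']-fl*q[1]/-q[2]
E
python3 - <<'E'
from h import *
f=grab('top'); im=f['image']
P={'fine?':(191,282,.027),'med?':(331,239,.034),'coarse?':(484,283,.043),'lid':(411,218,.011),'pan':(260,246,.056),'drop':(264,307,.1),'small':(413,302,.058),'bottle':(355,160,.158)}
tiles=[]
for k,(u,v,z) in P.items():
    print(k,ray(f,u,v,z).round(4))
    c=im[v-25:v+25,u-25:u+25]; tiles.append(cv2.resize(c,(200,200),interpolation=cv2.INTER_CUBIC))
cv2.imwrite('pics/t1.png',np.vstack([np.hstack(tiles[:4]),np.hstack(tiles[4:])]))
E
```

```text
fine? [0.3879 0.3045 0.027 ]
med? [0.4746 0.0056 0.034 ]
coarse? [ 0.3745 -0.3132  0.043 ]
lid [ 0.5222 -0.1706  0.011 ]
pan [0.4584 0.1551 0.056 ]
drop [0.3284 0.1426 0.1   ]
small [ 0.3363 -0.1607  0.058 ]
bottle [ 0.6117 -0.0428  0.158 ]
```

View pics/t1.png

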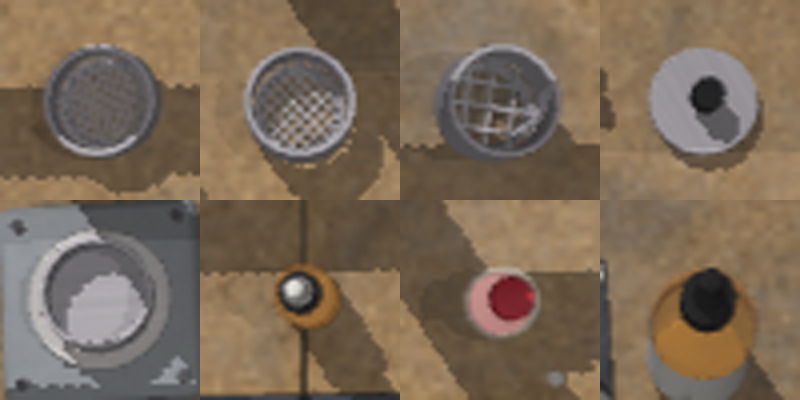

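The top view shows fine at about (191,282), medium (331,239), coarse (484,283), lid (411,218) and pan (260,246). I'll move above the fine sieve with yaw turned to 0.

```bash
python3 -m pendant '[{"dx":-206,"dy":260,"az":69.9},{"dx":-206,"dy":260,"az":69.9},{"dx":-206,"dy":260,"az":69.9},{"dx":-206,"dy":260,"az":69.9},{"dx":-206,"dy":260,"az":69.9},{"dx":-206,"dy":260,"az":69.9},{"dx":-206,"dy":260,"az":69.9},{"dx":-206,"dy":260,"az":69.9},{"dx":-206,"dy":260,"az":69.9},{"dx":-206,"dy":260,"az":69.9}]' 40
python3 -m pendant '[{"az":0},{"az":0}]'
python3 - <<'E'
from h import *
s=observe(); print(s['clock'],s['position'],s['tool_rot'],s['qpos'].round(2))
f=grab('wrist','w1.png'); V=f['view']; print('cam',-V[:3,:3].T@V[:3,3]); print('tcp px',proj(f,s['position']), proj(f,np.array([.388,.3045,.027])))
E
```

```text
0.2 [0.21473655 0.58674712 0.23095473] [3.14155153e+00 6.74052920e-04 1.21999452e+00] [-1.29  0.52 -0.04  1.6   0.02  1.02 -0.11]
cam [0.13915924 0.61257218 0.37269271]
tcp px (np.float64(329.5740211487365), np.float64(313.46812795016194)) (np.float64(140.32377331848377), np.float64(429.9334328060893))schema error: expected keys dx, dy, dz, ax, ay, az, claw
schema error: expected keys dx, dy, dz, ax, ay, az, claw
```

View pics/w1.png

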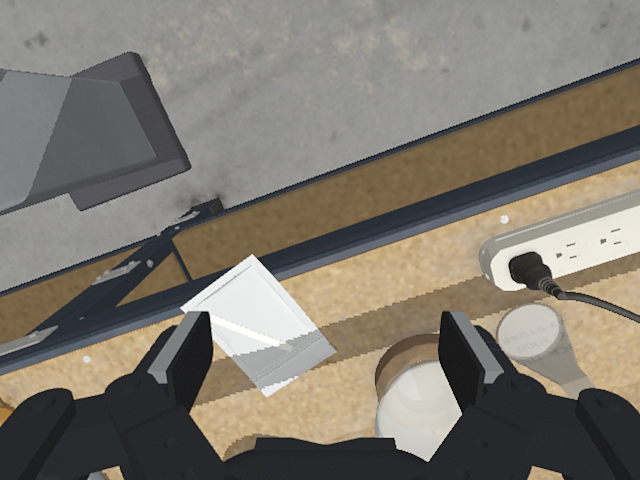

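```bash
python3 -m pendant '[{"dx":-206,"dy":260,"dz":0,"ax":0,"ay":0,"az":69.9,"claw":85},{"dx":-206,"dy":260,"dz":0,"ax":0,"ay":0,"az":69.9,"claw":85},{"dx":-206,"dy":260,"dz":0,"ax":0,"ay":0,"az":69.9,"claw":85},{"dx":-206,"dy":260,"dz":0,"ax":0,"ay":0,"az":69.9,"claw":85},{"dx":-206,"dy":260,"dz":0,"ax":0,"ay":0,"az":69.9,"claw":85},{"dx":-206,"dy":260,"dz":0,"ax":0,"ay":0,"az":69.9,"claw":85},{"dx":-206,"dy":260,"dz":0,"ax":0,"ay":0,"az":69.9,"claw":85},{"dx":-206,"dy":260,"dz":0,"ax":0,"ay":0,"az":69.9,"claw":85},{"dx":-206,"dy":260,"dz":0,"ax":0,"ay":0,"az":69.9,"claw":85},{"dx":-206,"dy":260,"dz":0,"ax":0,"ay":0,"az":69.9,"claw":85}]' 40
python3 - <<'E'
from h import *
s=observe(); print(s['clock'],s['position'],s['tool_rot'],s['qpos'].round(2))
E
```

```text
clock: 1.08
position: [0.3895, 0.302, 0.2316]
tool_rot: [-3.142, -0.0, -0.011]
force: [-1.2, 2.0, -0.0]
grip_width: 0.0852
1.0833 [0.38948267 0.30196348 0.23158911] [-3.14150743e+00 -4.71131539e-04 -1.11255039e-02] [-1.03  0.32  0.32  1.95 -0.13  0.88 -0.66]
```

```bash
python3 -m pendant '[{"dx":0,"dy":0,"dz":30,"ax":0,"ay":0,"az":0,"claw":85},{"dx":0,"dy":0,"dz":30,"ax":0,"ay":0,"az":0,"claw":85},{"dx":0,"dy":0,"dz":30,"ax":0,"ay":0,"az":0,"claw":85},{"dx":0,"dy":0,"dz":30,"ax":0,"ay":0,"az":0,"claw":85}]'
python3 - <<'E'
from h import *
s=observe(); print(s['clock'],s['position'],s['tool_rot'],s['qpos'].round(2))
f=grab('wrist','w2.png'); V=f['view']; print('cam',-V[:3,:3].T@V[:3,3]); print('tcp px',proj(f,s['position']), proj(f,np.array([.388,.3045,.027])))
E
```

```text
clock: 1.42
position: [0.3883, 0.3042, 0.202]
tool_rot: [3.141, -0.0, 0.001]
force: [-0.0, -0.1, 0.9]
grip_width: 0.0851
1.4167 [0.38828741 0.30424835 0.20200471] [ 3.14149512e+00 -8.44022802e-06  8.07333471e-04] [-1.02  0.37  0.3   1.98 -0.15  0.81 -0.64]
cam [0.38829228 0.38286514 0.34372619]
tcp px (np.float64(324.92537579291707), np.float64(310.65139198070125)) (np.float64(324.72987678975494), np.float64(205.5882107413786))
```

View pics/w2.png

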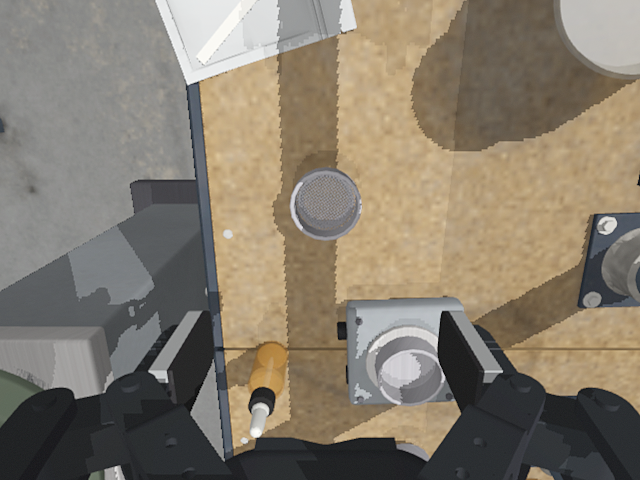

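Run:
```python
from h import *
f=grab('wrist'); im=f['image']
print(ray(f,326,204,.027))
c=cv2.resize(im[320:420,350:470],None,fx=4,fy=4,interpolation=cv2.INTER_CUBIC)
d=cv2.resize(im[150:250,270:380],None,fx=3,fy=3,interpolation=cv2.INTER_CUBIC)
cv2.imwrite('pics/c2.png',c); cv2.imwrite('pics/d2.png',d)
```

```text
[0.38928265 0.3060515  0.027     ]
```

View pics/c2.png

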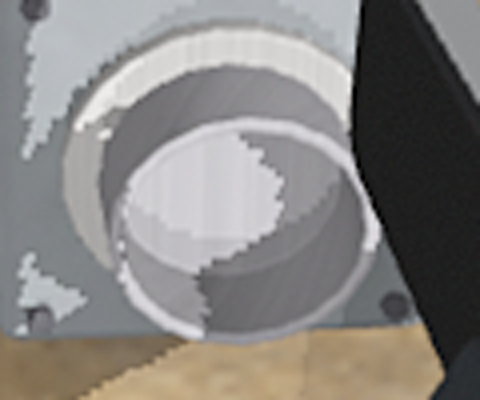

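View pics/d2.png

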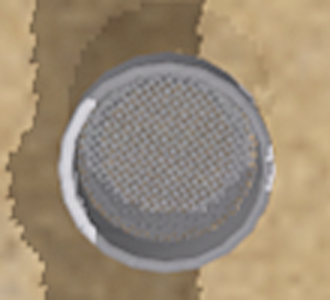

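```bash
python3 - <<'E'
from h import *
f=grab('wrist'); im=f['image']
print(ray(f,325.1,204.5,.027),ray(f,411.8,377.2,.056))
E
python3 -m pendant '[{"dx":0,"dy":-1,"dz":196,"ax":0,"ay":0,"az":0,"claw":85},{"dx":0,"dy":-1,"dz":196,"ax":0,"ay":0,"az":0,"claw":85},{"dx":0,"dy":-1,"dz":196,"ax":0,"ay":0,"az":0,"claw":85},{"dx":0,"dy":-1,"dz":196,"ax":0,"ay":0,"az":0,"claw":85},{"dx":0,"dy":-1,"dz":196,"ax":0,"ay":0,"az":0,"claw":85},{"dx":0,"dy":-1,"dz":196,"ax":0,"ay":0,"az":0,"claw":85},{"dx":0,"dy":-1,"dz":196,"ax":0,"ay":0,"az":0,"claw":85},{"dx":0,"dy":-1,"dz":196,"ax":0,"ay":0,"az":0,"claw":85}]'
python3 - <<'E'
from h import *
s=observe(); print(s['position'])
f=grab('wrist','w3.png'); g=grab('side')
cv2.imwrite('pics/s3.png',cv2.resize(g['image'][130:280,200:400],(800,600)))
E
```

```text
[0.38861632 0.30572478 0.027     ] [0.46434788 0.15840793 0.056     ]
clock: 2.23
position: [0.389, 0.3057, 0.0071]
tool_rot: [-3.14, -0.001, -0.0]
force: [1.1, 0.1, 0.7]
grip_width: 0.085
[0.3890183  0.3056807  0.00712746]
```

View pics/w3.png

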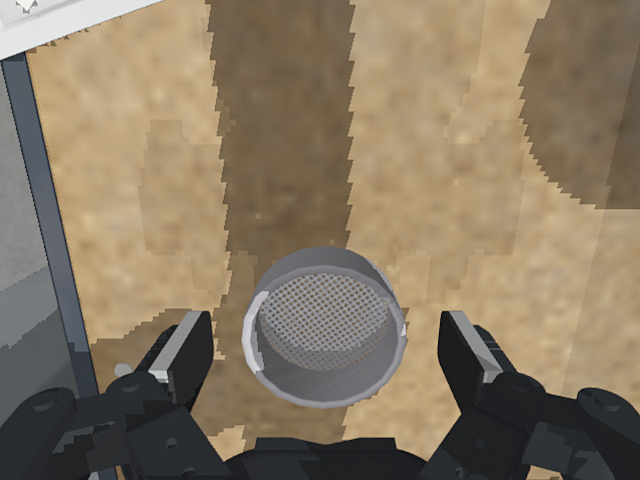

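View pics/s3.png

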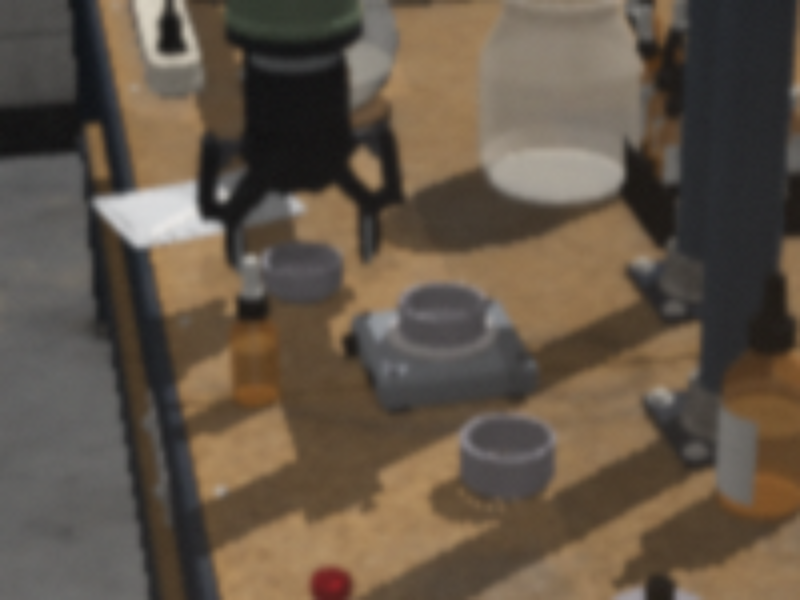

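```bash
python3 - <<'E'
from h import *
f=grab('wrist'); print(ray(f,324,335,.027))
E
python3 -m pendant '[{"dx":0,"dy":0,"dz":0,"ax":0,"ay":0,"az":0,"claw":50},{"dx":0,"dy":0,"dz":0,"ax":0,"ay":0,"az":0,"claw":50},{"dx":0,"dy":0,"dz":0,"ax":0,"ay":0,"az":0,"claw":50},{"dx":0,"dy":0,"dz":0,"ax":0,"ay":0,"az":0,"claw":50},{"dx":0,"dy":0,"dz":0,"ax":0,"ay":0,"az":0,"claw":50},{"dx":0,"dy":0,"dz":0,"ax":0,"ay":0,"az":0,"claw":50}]' 40
python3 -m pendant '[{"dx":0,"dy":0,"dz":-40,"ax":0,"ay":0,"az":0,"claw":50},{"dx":0,"dy":0,"dz":-80,"ax":0,"ay":0,"az":0,"claw":50},{"dx":0,"dy":0,"dz":-120,"ax":0,"ay":0,"az":0,"claw":50},{"dx":0,"dy":0,"dz":-160,"ax":0,"ay":0,"az":0,"claw":50},{"dx":0,"dy":0,"dz":-180,"ax":0,"ay":0,"az":0,"claw":50},{"dx":0,"dy":0,"dz":-180,"ax":0,"ay":0,"az":0,"claw":50},{"dx":0,"dy":0,"dz":-180,"ax":0,"ay":0,"az":0,"claw":50}]'
python3 - <<'E'
from h import *
f=grab('wrist','w4.png')
E
```

```text
[0.38881522 0.30713406 0.027     ]
clock: 2.88
position: [0.3886, 0.3056, 0.0064]
tool_rot: [-3.14, -0.001, 0.0]
force: [-2.8, -1.0, 21.2]
grip_width: 0.0592
clock: 3.47
position: [0.3883, 0.3056, 0.1865]
tool_rot: [-3.139, -0.002, 0.0]
force: [-0.1, -0.4, -1.6]
grip_width: 0.059
```

View pics/w4.png

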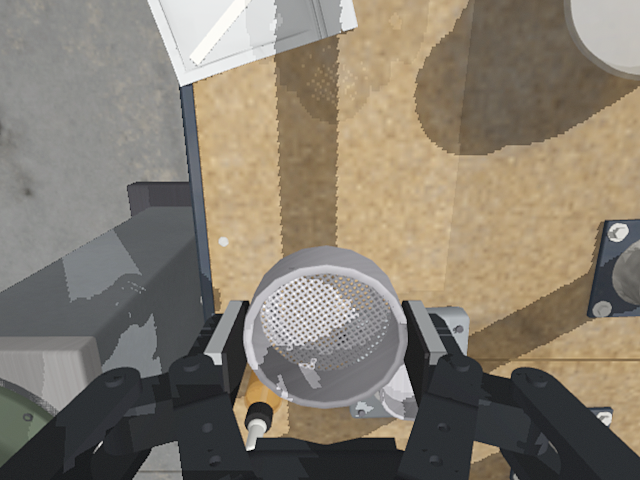

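```bash
python3 -m pendant '[{"dx":75,"dy":240,"dz":0,"ax":0,"ay":0,"az":0,"claw":50},{"dx":75,"dy":240,"dz":0,"ax":0,"ay":0,"az":0,"claw":50},{"dx":75,"dy":240,"dz":0,"ax":0,"ay":0,"az":0,"claw":50},{"dx":75,"dy":240,"dz":0,"ax":0,"ay":0,"az":0,"claw":50},{"dx":75,"dy":240,"dz":0,"ax":0,"ay":0,"az":0,"claw":50},{"dx":75,"dy":240,"dz":0,"ax":0,"ay":0,"az":0,"claw":50},{"dx":75,"dy":240,"dz":0,"ax":0,"ay":0,"az":0,"claw":50},{"dx":75,"dy":240,"dz":0,"ax":0,"ay":0,"az":0,"claw":50},{"dx":75,"dy":240,"dz":0,"ax":0,"ay":0,"az":0,"claw":50},{"dx":75,"dy":240,"dz":0,"ax":0,"ay":0,"az":0,"claw":50}]'
python3 - <<'E'
from h import *
f=grab('wrist','w5.png'); print(observe()['position'],observe()['tool_rot'])
print(proj(f,np.array([.4643,.1584,.056])))
E
```

```text
clock: 4.35
position: [0.4626, 0.0661, 0.1846]
tool_rot: [3.141, 0.001, 0.001]
force: [0.2, 0.8, -1.4]
grip_width: 0.0591
[0.46266732 0.06623606 0.18477881] [3.14142007e+00 1.07361720e-03 1.93952984e-03]
(np.float64(328.2611182634147), np.float64(82.88921500377529))
```

View pics/w5.png

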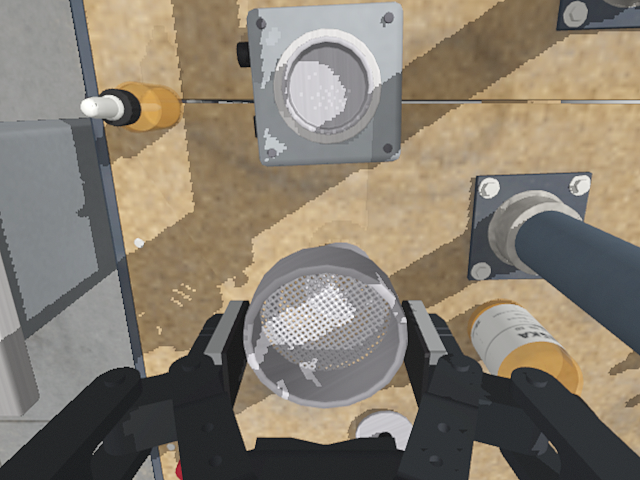

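Run:
```python
from h import *
f=grab('wrist'); im=f['image']
c=cv2.resize(im[10:160,255:405],None,fx=4,fy=4,interpolation=cv2.INTER_CUBIC)
cv2.imwrite('pics/c5.png',c)
```

```text
(no output)
```

View pics/c5.png

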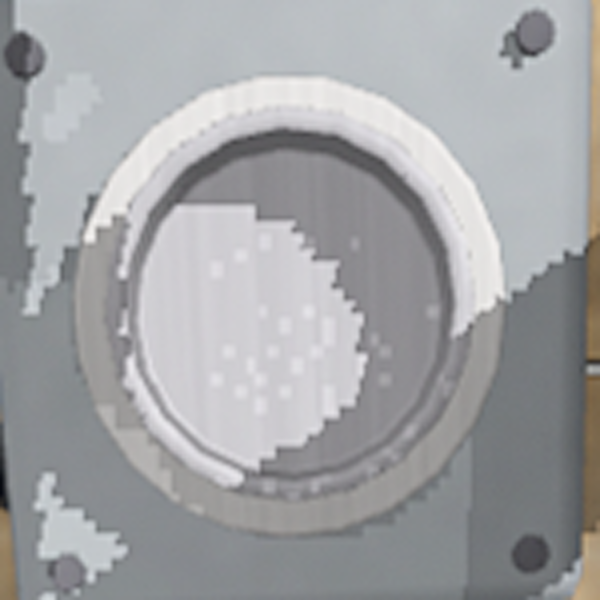

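Run:
```python
from h import *
f=grab('wrist'); s=observe()
p=ray(f,328.1,85.1,.056); print(p, s['position'])
# held sieve rim centre, rim at tcp +20.6mm
q=ray(f,326.5,334,s['position'][2]+.0206); print(q, 'offset',q-s['position'], 'shift',(p-q)*1000)
im=f['image']; cv2.imwrite('pics/c6.png',cv2.resize(im[235:415,215:435],None,fx=3,fy=3,interpolation=cv2.INTER_CUBIC))
```

```text
[0.46438156 0.15729887 0.056     ] [0.46283489 0.06613354 0.18506036]
[0.46333744 0.06851821 0.20566036] offset [0.00050255 0.00238467 0.0206    ] shift [   1.04412427   88.78066324 -149.66035752]
```

View pics/c6.png

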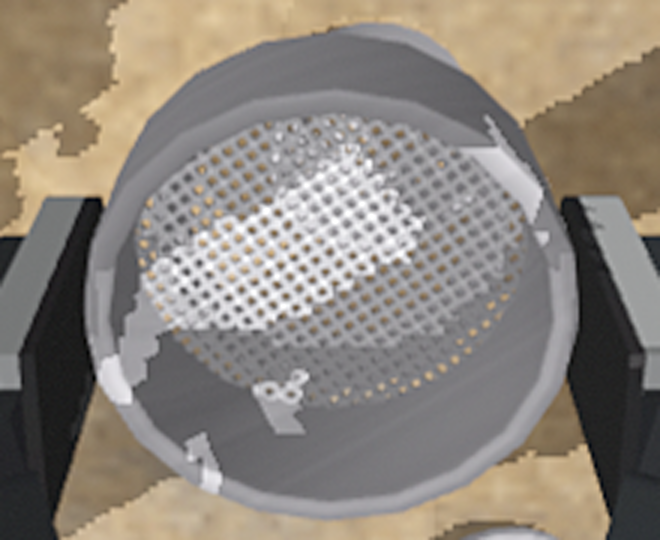

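```bash
python3 -m pendant '[{"dx":1.5,"dy":-90,"dz":0,"ax":0,"ay":0,"az":0,"claw":50},{"dx":1.5,"dy":-90,"dz":0,"ax":0,"ay":0,"az":0,"claw":50},{"dx":1.5,"dy":-90,"dz":0,"ax":0,"ay":0,"az":0,"claw":50},{"dx":1.5,"dy":-90,"dz":40,"ax":0,"ay":0,"az":0,"claw":50},{"dx":1.5,"dy":-90,"dz":80,"ax":0,"ay":0,"az":0,"claw":50},{"dx":1.5,"dy":-90,"dz":108,"ax":0,"ay":0,"az":0,"claw":50},{"dx":1.5,"dy":-90,"dz":108,"ax":0,"ay":0,"az":0,"claw":50},{"dx":1.5,"dy":-90,"dz":108,"ax":0,"ay":0,"az":0,"claw":50},{"dx":1.5,"dy":-90,"dz":108,"ax":0,"ay":0,"az":0,"claw":50}]'
python3 - <<'E'
from h import *
print(observe()['position'])
g=grab('side'); cv2.imwrite('pics/s7.png',cv2.resize(g['image'][150:250,250:383],(798,600),interpolation=cv2.INTER_CUBIC))
f=grab('wrist','w7.png')
E
```

```text
clock: 5.25
position: [0.4653, 0.1555, 0.0787]
tool_rot: [-3.141, -0.001, 0.0]
force: [-0.5, 0.0, -0.3]
grip_width: 0.0592
[0.46529624 0.15549682 0.07871659]
```

View pics/s7.png

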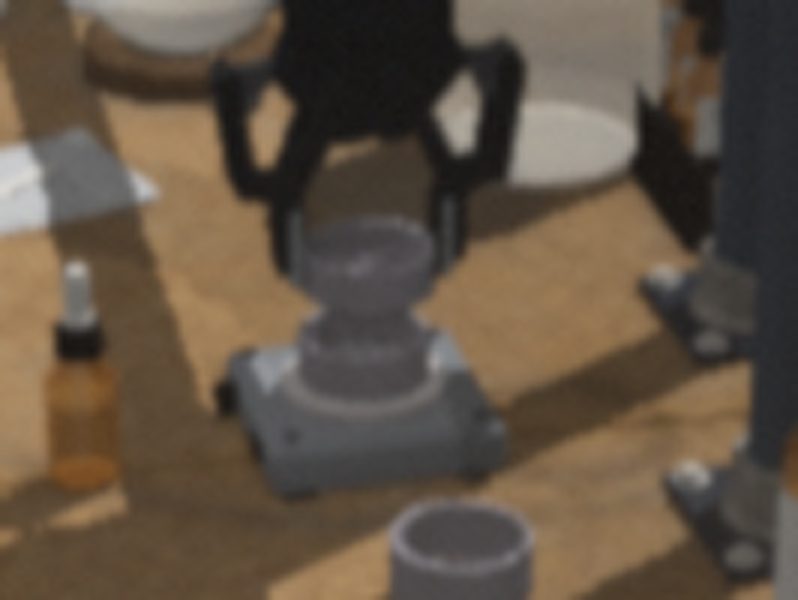

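View pics/w7.png

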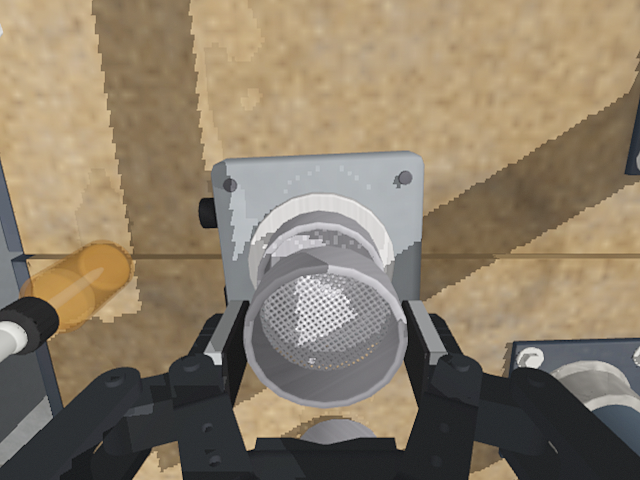

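```bash
python3 -m pendant '[{"dx":-0.7,"dy":0,"dz":6,"ax":0,"ay":0,"az":0,"claw":50},{"dx":-0.7,"dy":0,"dz":12,"ax":0,"ay":0,"az":0,"claw":50},{"dx":-0.7,"dy":0,"dz":17,"ax":0,"ay":0,"az":0,"claw":50},{"dx":-0.7,"dy":0,"dz":20,"ax":0,"ay":0,"az":0,"claw":50},{"dx":-0.7,"dy":0,"dz":20,"ax":0,"ay":0,"az":0,"claw":50},{"dx":-0.7,"dy":0,"dz":20,"ax":0,"ay":0,"az":0,"claw":50}]'
python3 - <<'E'
from h import *
print(observe()['force'],observe()['position'])
g=grab('side'); cv2.imwrite('pics/s8.png',cv2.resize(g['image'][150:250,250:383],(798,600),interpolation=cv2.INTER_CUBIC))
E
```

```text
clock: 5.85
position: [0.4639, 0.1558, 0.0569]
tool_rot: [-3.141, 0.0, 0.001]
force: [-0.7, 5.3, -1.0]
grip_width: 0.0594
[-0.72143666  5.27236619 -1.03035499] [0.463882   0.1557913  0.05694494]
```

View pics/s8.png

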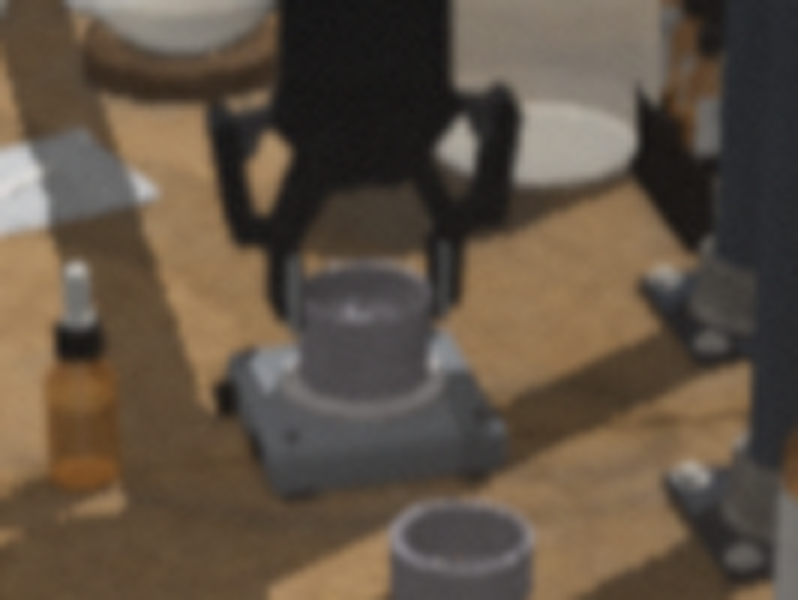

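```bash
python3 -m pendant '[{"dx":0,"dy":-1,"dz":0,"ax":0,"ay":0,"az":0,"claw":50},{"dx":0,"dy":-1.5,"dz":1,"ax":0,"ay":0,"az":0,"claw":50},{"dx":0,"dy":-1.5,"dz":2,"ax":0,"ay":0,"az":0,"claw":50},{"dx":0,"dy":-1.5,"dz":2,"ax":0,"ay":0,"az":0,"claw":50}]'
```

```text
clock: 6.23
position: [0.464, 0.1566, 0.0558]
tool_rot: [-3.141, -0.0, -0.0]
force: [-5.6, 0.3, 19.9]
grip_width: 0.0591
```

```bash
python3 -m pendant '[{"dx":0,"dy":0,"dz":-0.5,"ax":0,"ay":0,"az":0,"claw":85},{"dx":0,"dy":0,"dz":-0.5,"ax":0,"ay":0,"az":0,"claw":85},{"dx":0,"dy":0,"dz":-0.5,"ax":0,"ay":0,"az":0,"claw":85},{"dx":0,"dy":0,"dz":-0.5,"ax":0,"ay":0,"az":0,"claw":85},{"dx":0,"dy":0,"dz":-0.5,"ax":0,"ay":0,"az":0,"claw":85},{"dx":0,"dy":0,"dz":-40,"ax":0,"ay":0,"az":0,"claw":85},{"dx":0,"dy":0,"dz":-80,"ax":0,"ay":0,"az":0,"claw":85},{"dx":0,"dy":0,"dz":-120,"ax":0,"ay":0,"az":0,"claw":85},{"dx":0,"dy":0,"dz":-150,"ax":0,"ay":0,"az":0,"claw":85},{"dx":0,"dy":0,"dz":-150,"ax":0,"ay":0,"az":0,"claw":85}]'
python3 - <<'E'
from h import *
s=observe()
g=grab('side'); cv2.imwrite('pics/s9.png',cv2.resize(g['image'][150:250,250:383],(798,600),interpolation=cv2.INTER_CUBIC))
f=grab('wrist','w9.png'); print(proj(f,np.array([.464,.1573,.076])),s['position'])
E
```

```text
clock: 7.07
position: [0.4661, 0.1572, 0.2105]
tool_rot: [-3.138, -0.006, -0.001]
force: [0.7, 0.4, -0.1]
grip_width: 0.0854
(np.float64(322.6752612431002), np.float64(220.73392927964147)) [0.46606782 0.15724004 0.2104509 ]
```

View pics/s9.png

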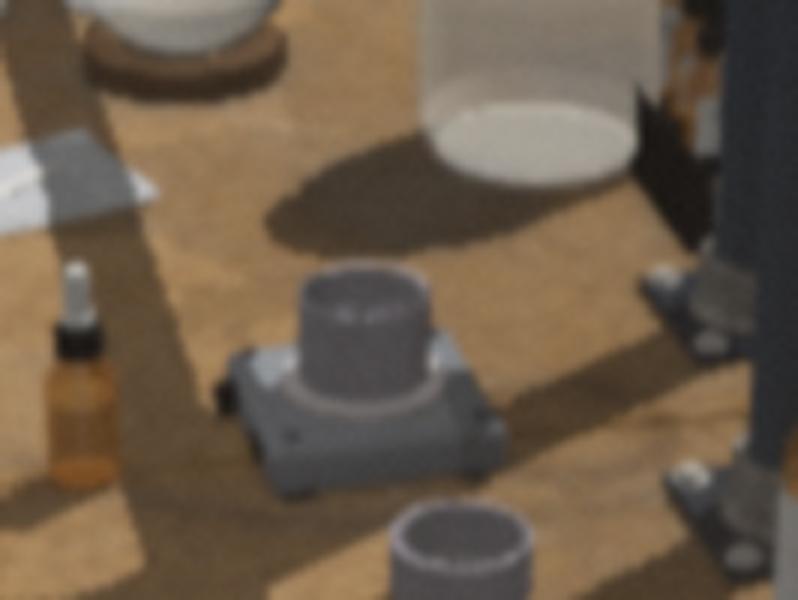

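View pics/w9.png

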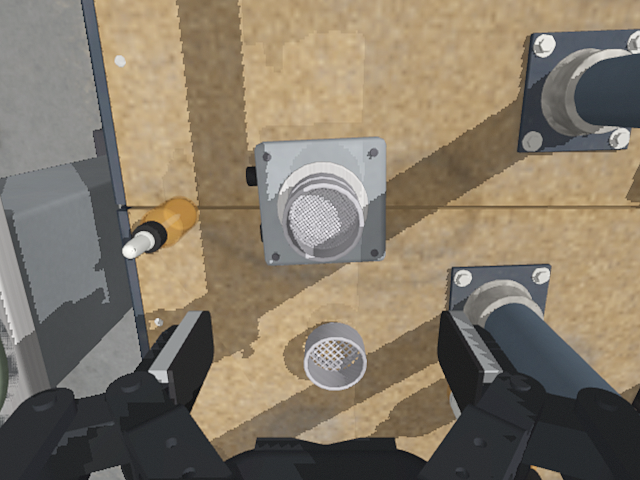

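Run:
```python
from h import *
f=grab('wrist'); im=f['image']; s=observe(); print(s['position'],s['tool_rot'])
print(ray(f,335,364,.034),ray(f,324,219,.076))
a=cv2.resize(im[165:265,265:385],None,fx=3,fy=3,interpolation=cv2.INTER_CUBIC)
b=cv2.resize(im[310:410,275:395],None,fx=3,fy=3,interpolation=cv2.INTER_CUBIC)
cv2.imwrite('pics/c9.png',np.hstack([a,b]))
```

```text
[0.46375544 0.15671385 0.20512965] [-3.14135366e+00 -5.22138801e-05  2.46861452e-04]
[0.47405377 0.00563054 0.034     ] [0.46377115 0.15867658 0.076     ]
```

View pics/c9.png

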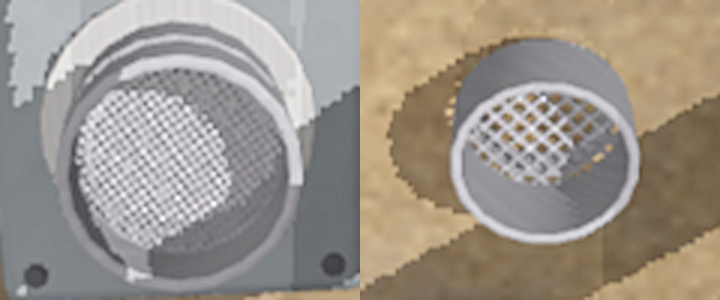

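```bash
python3 -m pendant '[{"dx":10.5,"dy":151,"dz":0,"ax":0,"ay":0,"az":0,"claw":85},{"dx":10.5,"dy":151,"dz":0,"ax":0,"ay":0,"az":0,"claw":85},{"dx":10.5,"dy":151,"dz":0,"ax":0,"ay":0,"az":0,"claw":85},{"dx":10.5,"dy":151,"dz":0,"ax":0,"ay":0,"az":0,"claw":85},{"dx":10.5,"dy":151,"dz":30,"ax":0,"ay":0,"az":0,"claw":85},{"dx":10.5,"dy":151,"dz":70,"ax":0,"ay":0,"az":0,"claw":85},{"dx":10.5,"dy":151,"dz":110,"ax":0,"ay":0,"az":0,"claw":85},{"dx":10.5,"dy":151,"dz":120,"ax":0,"ay":0,"az":0,"claw":85},{"dx":10.5,"dy":151,"dz":120,"ax":0,"ay":0,"az":0,"claw":85},{"dx":10.5,"dy":151,"dz":120,"ax":0,"ay":0,"az":0,"claw":85}]'
python3 - <<'E'
from h import *
f=grab('wrist','w10.png'); im=f['image']; s=observe(); print(s['position'],s['tool_rot'])
print(proj(f,np.array([.4745,.0057,.034])))
E
```

```text
clock: 8.05
position: [0.4743, 0.0052, 0.0856]
tool_rot: [3.141, 0.001, -0.001]
force: [0.5, -0.7, 0.7]
grip_width: 0.085
[0.47497417 0.00545134 0.08647181] [ 3.14152032e+00 -6.40844478e-04 -3.43927343e-04]
(np.float64(325.4586533991615), np.float64(261.5789753676811))
```

View pics/w10.png

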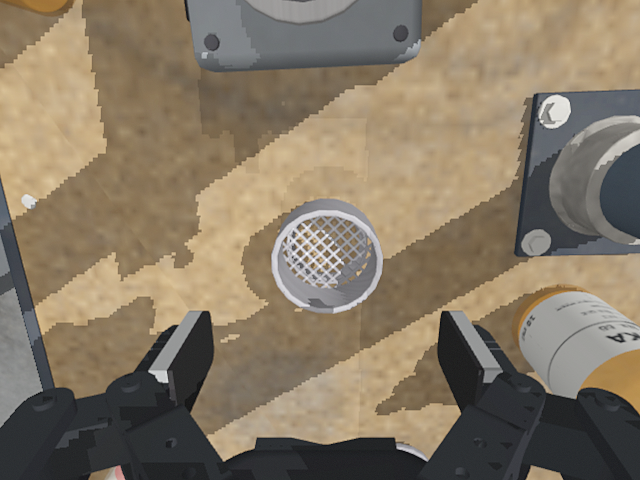

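```bash
python3 -m pendant '[{"dx":0.8,"dy":-0.5,"dz":40,"ax":0,"ay":0,"az":0,"claw":85},{"dx":0.8,"dy":-0.5,"dz":73,"ax":0,"ay":0,"az":0,"claw":85},{"dx":0.8,"dy":-0.5,"dz":73,"ax":0,"ay":0,"az":0,"claw":85},{"dx":0.8,"dy":-0.5,"dz":73,"ax":0,"ay":0,"az":0,"claw":85},{"dx":0.8,"dy":-0.5,"dz":73,"ax":0,"ay":0,"az":0,"claw":50},{"dx":0.8,"dy":-0.5,"dz":73,"ax":0,"ay":0,"az":0,"claw":50},{"dx":0.8,"dy":-0.5,"dz":73,"ax":0,"ay":0,"az":0,"claw":50},{"dx":0.8,"dy":-0.5,"dz":73,"ax":0,"ay":0,"az":0,"claw":50},{"dx":0.8,"dy":-0.5,"dz":73,"ax":0,"ay":0,"az":0,"claw":50},{"dx":0.8,"dy":-0.5,"dz":73,"ax":0,"ay":0,"az":0,"claw":50}]' 40
python3 -m pendant '[{"dx":0,"dy":0,"dz":-40,"ax":0,"ay":0,"az":0,"claw":50},{"dx":0,"dy":0,"dz":-80,"ax":0,"ay":0,"az":0,"claw":50},{"dx":0,"dy":0,"dz":-120,"ax":0,"ay":0,"az":0,"claw":50},{"dx":0,"dy":0,"dz":-160,"ax":0,"ay":0,"az":0,"claw":50},{"dx":0,"dy":0,"dz":-170,"ax":0,"ay":0,"az":0,"claw":50},{"dx":0,"dy":0,"dz":-170,"ax":0,"ay":0,"az":0,"claw":50},{"dx":0,"dy":0,"dz":-170,"ax":0,"ay":0,"az":0,"claw":50}]'
python3 - <<'E'
from h import *
f=grab('wrist','w11.png'); im=f['image']; s=observe(); print(s['position'],s['tool_rot'])
E
```

```text
clock: 8.93
position: [0.4767, 0.0063, 0.0147]
tool_rot: [-3.141, -0.004, 0.0]
force: [-2.9, -0.1, 22.0]
grip_width: 0.0585
clock: 9.52
position: [0.4754, 0.0065, 0.1833]
tool_rot: [-3.14, -0.002, 0.001]
force: [0.5, 0.6, -1.6]
grip_width: 0.0579
[0.4749449  0.00636923 0.18233413] [-3.14110784e+00 -3.11277532e-04  3.81695479e-04]
```

View pics/w11.png

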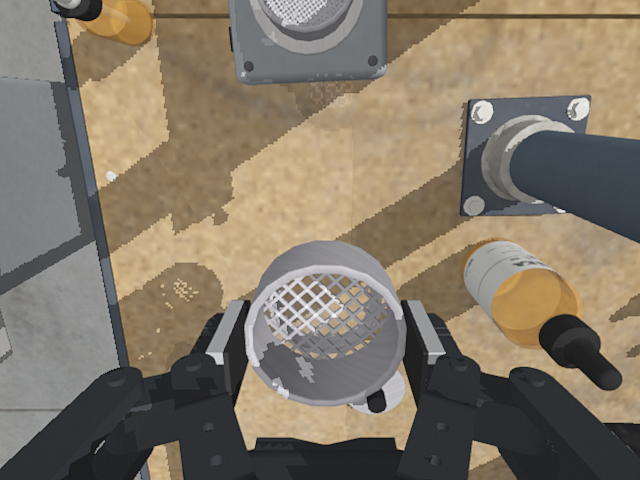

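```bash
python3 -m pendant '[{"dx":-11,"dy":-150.4,"dz":0,"ax":0,"ay":0,"az":0,"claw":50},{"dx":-11,"dy":-150.4,"dz":0,"ax":0,"ay":0,"az":0,"claw":50},{"dx":-11,"dy":-150.4,"dz":0,"ax":0,"ay":0,"az":0,"claw":50},{"dx":-11,"dy":-150.4,"dz":0,"ax":0,"ay":0,"az":0,"claw":50},{"dx":-11,"dy":-150.4,"dz":20,"ax":0,"ay":0,"az":0,"claw":50},{"dx":-11,"dy":-150.4,"dz":50,"ax":0,"ay":0,"az":0,"claw":50},{"dx":-11,"dy":-150.4,"dz":74,"ax":0,"ay":0,"az":0,"claw":50},{"dx":-11,"dy":-150.4,"dz":74,"ax":0,"ay":0,"az":0,"claw":50},{"dx":-11,"dy":-150.4,"dz":74,"ax":0,"ay":0,"az":0,"claw":50},{"dx":-11,"dy":-150.4,"dz":74,"ax":0,"ay":0,"az":0,"claw":50}]'
python3 - <<'E'
from h import *
print(observe()['position'])
g=grab('side'); cv2.imwrite('pics/s12.png',cv2.resize(g['image'][150:250,250:383],(798,600),interpolation=cv2.INTER_CUBIC))
f=grab('wrist','w12.png')
E
```

```text
clock: 10.4
position: [0.4645, 0.1562, 0.1088]
tool_rot: [3.141, 0.0, -0.001]
force: [-0.0, 0.8, -0.6]
grip_width: 0.0579
[0.46446134 0.15615706 0.10881541]
```

View pics/s12.png

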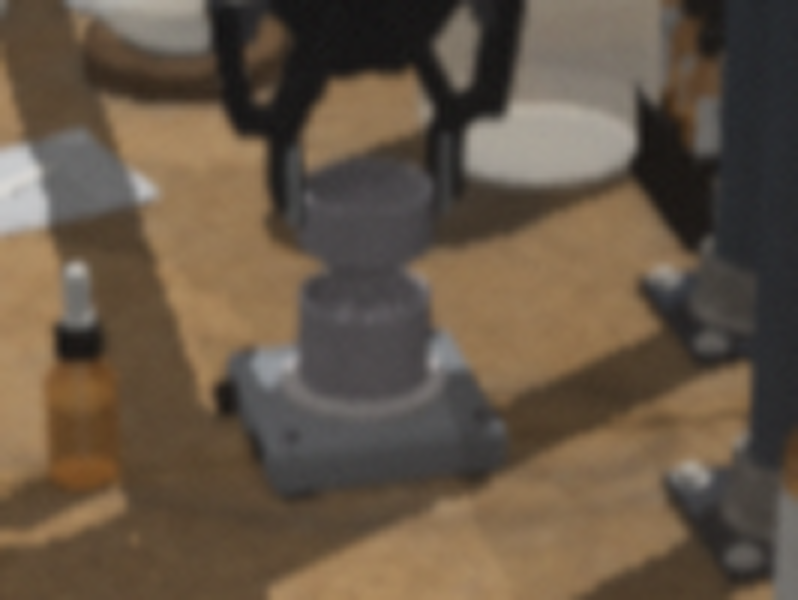

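View pics/w12.png

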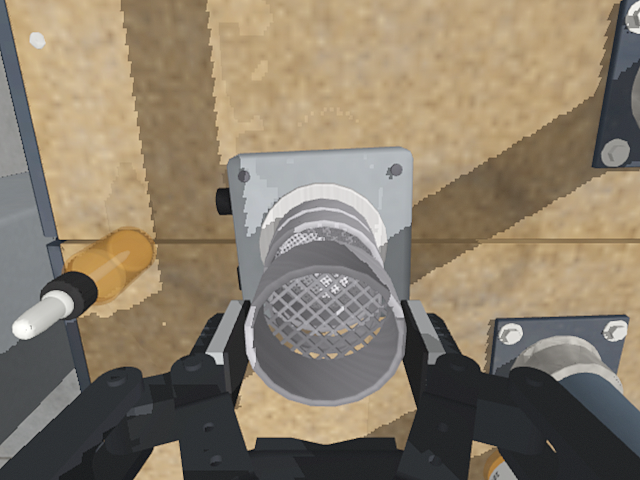

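```bash
python3 -m pendant '[{"dx":-0.5,"dy":-0.6,"dz":6,"ax":0,"ay":0,"az":0,"claw":50},{"dx":-0.5,"dy":-0.6,"dz":12,"ax":0,"ay":0,"az":0,"claw":50},{"dx":-0.5,"dy":-0.6,"dz":17,"ax":0,"ay":0,"az":0,"claw":50},{"dx":-0.5,"dy":-0.6,"dz":22,"ax":0,"ay":0,"az":0,"claw":50},{"dx":-0.5,"dy":-0.6,"dz":22,"ax":0,"ay":0,"az":0,"claw":50},{"dx":-0.5,"dy":-0.6,"dz":22,"ax":0,"ay":0,"az":0,"claw":50}]'
```

```text
clock: 11.0
position: [0.4636, 0.1569, 0.086]
tool_rot: [3.141, 0.001, -0.0]
force: [-0.2, -0.2, 0.1]
grip_width: 0.0582
```

```bash
python3 -m pendant '[{"dx":0,"dy":0,"dz":1,"ax":0,"ay":0,"az":0,"claw":50},{"dx":0,"dy":0,"dz":2,"ax":0,"ay":0,"az":0,"claw":50},{"dx":0,"dy":0,"dz":2,"ax":0,"ay":0,"az":0,"claw":50},{"dx":0,"dy":0,"dz":2,"ax":0,"ay":0,"az":0,"claw":50}]'
```

```text
clock: 11.33
position: [0.4638, 0.1571, 0.0844]
tool_rot: [-3.142, -0.0, -0.0]
force: [-0.0, 0.2, -0.9]
grip_width: 0.0582
```

```bash
python3 -m pendant '[{"dx":0,"dy":0,"dz":0.7,"ax":0,"ay":0,"az":0,"claw":50},{"dx":0,"dy":0,"dz":1.4,"ax":0,"ay":0,"az":0,"claw":50},{"dx":0,"dy":0,"dz":1.4,"ax":0,"ay":0,"az":0,"claw":50},{"dx":0,"dy":0,"dz":1.4,"ax":0,"ay":0,"az":0,"claw":50}]'
```

```text
clock: 11.67
position: [0.4639, 0.1572, 0.084]
tool_rot: [-3.141, -0.0, -0.0]
force: [-7.2, -2.4, 29.4]
grip_width: 0.0578
```

```bash
python3 -m pendant '[{"dx":0,"dy":0,"dz":-0.8,"ax":0,"ay":0,"az":0,"claw":85},{"dx":0,"dy":0,"dz":-0.8,"ax":0,"ay":0,"az":0,"claw":85},{"dx":0,"dy":0,"dz":-0.8,"ax":0,"ay":0,"az":0,"claw":85},{"dx":0,"dy":0,"dz":-0.8,"ax":0,"ay":0,"az":0,"claw":85},{"dx":0,"dy":0,"dz":-0.8,"ax":0,"ay":0,"az":0,"claw":85},{"dx":0,"dy":0,"dz":-40,"ax":0,"ay":0,"az":0,"claw":85},{"dx":0,"dy":0,"dz":-80,"ax":0,"ay":0,"az":0,"claw":85},{"dx":0,"dy":0,"dz":-120,"ax":0,"ay":0,"az":0,"claw":85},{"dx":0,"dy":0,"dz":-130,"ax":0,"ay":0,"az":0,"claw":85},{"dx":0,"dy":0,"dz":-130,"ax":0,"ay":0,"az":0,"claw":85}]'
python3 - <<'E'
from h import *
g=grab('side'); a=cv2.resize(g['image'][150:250,250:383],(532,400),interpolation=cv2.INTER_CUBIC)
f=grab('wrist');im=f['image']; print(observe()['position'],proj(f,np.array([.464,.1573,.103])))
b=cv2.resize(im[120:320,260:390],(260,400),interpolation=cv2.INTER_CUBIC)
cv2.imwrite('pics/c13.png',np.hstack([a,b]))
E
```

```text
clock: 12.5
position: [0.465, 0.1577, 0.2158]
tool_rot: [-3.139, -0.004, 0.0]
force: [-0.8, -0.1, 0.5]
grip_width: 0.0851
[0.46363212 0.15731681 0.21282759] (np.float64(324.36815311320066), np.float64(229.6394398284205))
```

View pics/c13.png

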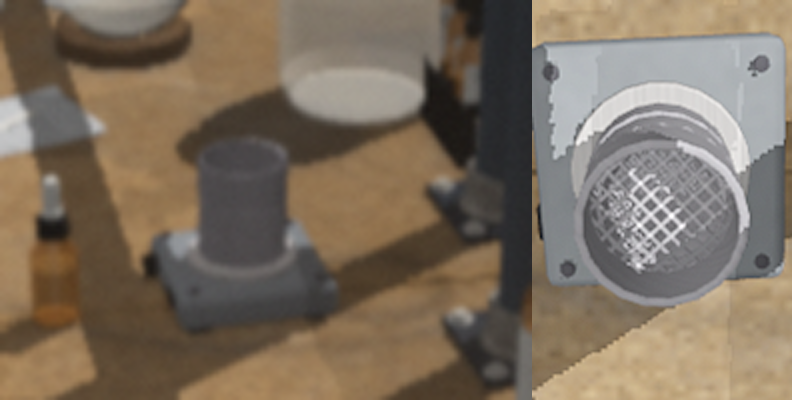

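```bash
python3 -m pendant '[{"dx":-89,"dy":470,"dz":0,"ax":0,"ay":0,"az":0,"claw":85},{"dx":-89,"dy":470,"dz":0,"ax":0,"ay":0,"az":0,"claw":85},{"dx":-89,"dy":470,"dz":0,"ax":0,"ay":0,"az":0,"claw":85},{"dx":-89,"dy":470,"dz":0,"ax":0,"ay":0,"az":0,"claw":85},{"dx":-89,"dy":470,"dz":0,"ax":0,"ay":0,"az":0,"claw":85},{"dx":-89,"dy":470,"dz":0,"ax":0,"ay":0,"az":0,"claw":85},{"dx":-89,"dy":470,"dz":0,"ax":0,"ay":0,"az":0,"claw":85},{"dx":-89,"dy":470,"dz":0,"ax":0,"ay":0,"az":0,"claw":85},{"dx":-89,"dy":470,"dz":0,"ax":0,"ay":0,"az":0,"claw":85},{"dx":-89,"dy":470,"dz":0,"ax":0,"ay":0,"az":0,"claw":85}]'
python3 -c "
from h import *
print(observe()['qpos'].round(2))"
```

```text
clock: 13.43
position: [0.3848, -0.2539, 0.2117]
tool_rot: [-3.141, 0.002, 0.0]
force: [2.1, -0.3, -0.1]
grip_width: 0.0853
[ 0.    0.33  0.56  2.06 -0.24  0.82  0.71]
```

```bash
python3 -m pendant '[{"dx":-8,"dy":40,"dz":40,"ax":0,"ay":0,"az":0,"claw":85},{"dx":-8,"dy":40,"dz":80,"ax":0,"ay":0,"az":0,"claw":85},{"dx":-8,"dy":40,"dz":90,"ax":0,"ay":0,"az":0,"claw":85},{"dx":-8,"dy":40,"dz":90,"ax":0,"ay":0,"az":0,"claw":85},{"dx":-8,"dy":40,"dz":90,"ax":0,"ay":0,"az":0,"claw":85},{"dx":-8,"dy":40,"dz":90,"ax":0,"ay":0,"az":0,"claw":85}]'
python3 - <<'E'
from h import *
f=grab('wrist','w14.png'); s=observe(); print(s['position'],s['tool_rot'],s['qpos'].round(2))
print(proj(f,np.array([.3745,-.3132,.043])))
E
```

```text
clock: 13.93
position: [0.3784, -0.2921, 0.1235]
tool_rot: [3.142, 0.0, 0.0]
force: [-0.3, -0.6, 0.4]
grip_width: 0.0852
[ 0.37884372 -0.29213012  0.12395053] [ 3.14108011e+00 -1.06603251e-03  7.09662756e-04] [ 0.18  0.5   0.47  2.09 -0.38  0.63  0.91]
(np.float64(318.58716406412526), np.float64(276.4210887458075))
```

View pics/w14.png

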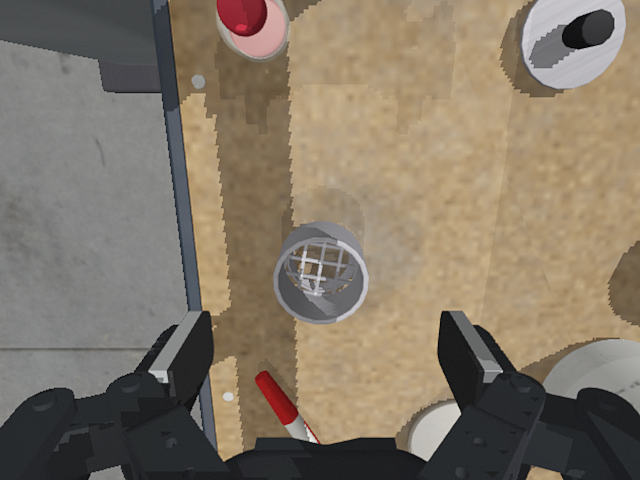

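Run:
```python
from h import *
f=grab('wrist'); print(ray(f,321.8,278,.043), ray(f,440,430,0),ray(f,440,430,0.08),ray(f,620,400,0.0),ray(f,265,378,0.01),observe()['position'])
t=grab('top'); cv2.imwrite('pics/t14.png',cv2.resize(t['image'][100:340,400:640],(600,600)))
```

```text
[ 0.37699556 -0.31445143  0.043     ] [ 0.47665615 -0.47453426  0.        ] [ 0.44716138 -0.39590724  0.08      ] [ 0.62200103 -0.44339861  0.        ] [ 0.3326213  -0.41406625  0.01      ] [ 0.37906134 -0.29209502  0.12411859]
```

View pics/t14.png

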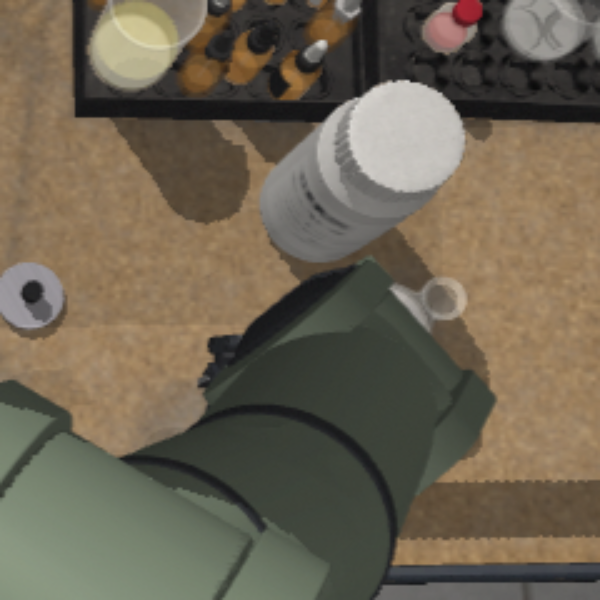

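Run:
```python
from h import *
t=grab('top'); g=grab('side','s14.png')
print('base',ray(t,551,232,0), ray(g,395,380,0))
for z in (.08,.1,.12,.14,.16): print(z,ray(t,578,219,z),ray(g,399,322,z))
```

```text
base [ 0.48814705 -0.4781899   0.        ] [ 4.95586618e-01 -4.67854612e-01  1.11022302e-16]
0.08 [ 0.50085121 -0.50618885  0.08      ] [ 0.51879464 -0.40483337  0.08      ]
0.1 [ 0.49699857 -0.49775869  0.1       ] [ 0.50899622 -0.42939258  0.1       ]
0.12 [ 0.49314592 -0.48932853  0.12      ] [ 0.4991978  -0.45395179  0.12      ]
0.14 [ 0.48929328 -0.48089838  0.14      ] [ 0.48939939 -0.478511    0.14      ]
0.16 [ 0.48544064 -0.47246822  0.16      ] [ 0.47960097 -0.50307021  0.16      ]
```

View pics/s14.png

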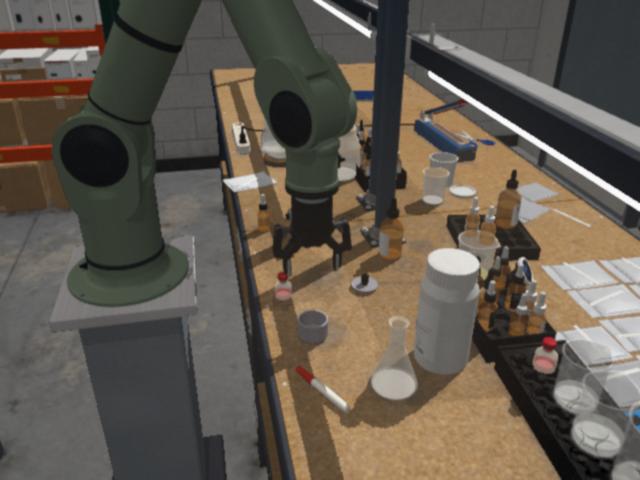

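Run:
```python
from h import *
t=grab('top')
for z in (.25,.3,.35,.4): print(z,ray(t,548,205,z),ray(t,597,260,z))
for z in (.15,.18,.2,.22): print(z,ray(t,562,154,z),ray(grab('side'),453,265,z))
```

```text
0.25 [ 0.49463053 -0.38276711  0.25      ] [ 0.39355176 -0.46181748  0.25      ]
0.3 [ 0.48378783 -0.3640551   0.3       ] [ 0.38732387 -0.43949638  0.3       ]
0.35 [ 0.47294513 -0.34534309  0.35      ] [ 0.38109598 -0.41717528  0.35      ]
0.4 [ 0.46210243 -0.32663107  0.4       ] [ 0.37486808 -0.39485418  0.4       ]
0.15 [ 0.61981914 -0.45617433  0.15      ] [ 0.64420942 -0.34208184  0.15      ]
0.18 [ 0.61071545 -0.4440439   0.18      ] [ 0.62139014 -0.3864829   0.18      ]
0.2 [ 0.60464633 -0.43595695  0.2       ] [ 0.60617729 -0.41608361  0.2       ]
0.22 [ 0.59857721 -0.42786999  0.22      ] [ 0.59096444 -0.44568431  0.22      ]
```

```bash
python3 -m pendant '[{"dx":-2,"dy":22,"dz":20,"ax":0,"ay":0,"az":0,"claw":85},{"dx":-2,"dy":22,"dz":50,"ax":0,"ay":0,"az":0,"claw":85},{"dx":-2,"dy":22,"dz":80,"ax":0,"ay":0,"az":0,"claw":85},{"dx":-2,"dy":22,"dz":102,"ax":0,"ay":0,"az":0,"claw":85},{"dx":-2,"dy":22,"dz":102,"ax":0,"ay":0,"az":0,"claw":85},{"dx":-2,"dy":22,"dz":102,"ax":0,"ay":0,"az":0,"claw":85}]'
python3 - <<'E'
from h import *
f=grab('wrist','w15.png'); s=observe(); print(s['position'],s['tool_rot'],s['qpos'].round(2))
print(proj(f,np.array([.377,-.3143,.043])))
E
```

```text
clock: 14.93
position: [0.3756, -0.3143, 0.0207]
tool_rot: [-3.141, 0.002, -0.001]
force: [0.6, -0.6, 0.2]
grip_width: 0.0852
[ 0.3761935  -0.31466628  0.021675  ] [ 3.14138738e+00  4.52140565e-05 -5.48382480e-04] [ 0.35  0.7   0.31  2.1  -0.5   0.42  1.05]
(np.float64(328.83863829857535), np.float64(342.16014916357017))
```

View pics/w15.png

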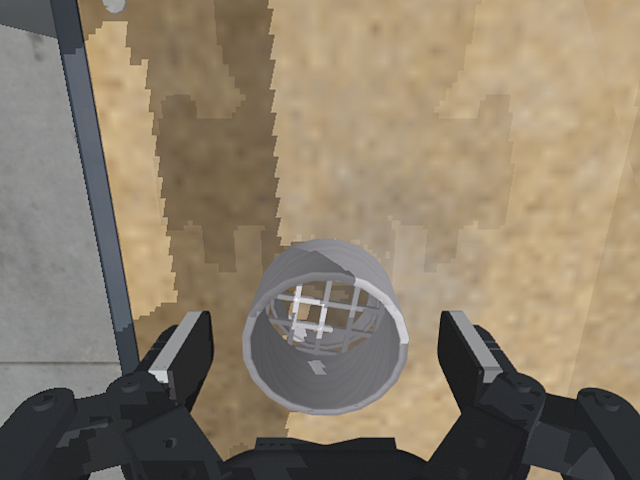

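```bash
python3 -m pendant '[{"dx":0,"dy":1.5,"dz":0,"ax":0,"ay":0,"az":0,"claw":85},{"dx":0,"dy":1.5,"dz":0,"ax":0,"ay":0,"az":0,"claw":85},{"dx":0,"dy":1.5,"dz":0,"ax":0,"ay":0,"az":0,"claw":50},{"dx":0,"dy":1.5,"dz":0,"ax":0,"ay":0,"az":0,"claw":50},{"dx":0,"dy":1.5,"dz":0,"ax":0,"ay":0,"az":0,"claw":50},{"dx":0,"dy":1.5,"dz":0,"ax":0,"ay":0,"az":0,"claw":50},{"dx":0,"dy":1.5,"dz":0,"ax":0,"ay":0,"az":0,"claw":50},{"dx":0,"dy":1.5,"dz":0,"ax":0,"ay":0,"az":0,"claw":50},{"dx":0,"dy":1.5,"dz":0,"ax":0,"ay":0,"az":0,"claw":50}]' 40
python3 -m pendant '[{"dx":0,"dy":0,"dz":-40,"ax":0,"ay":0,"az":0,"claw":50},{"dx":0,"dy":0,"dz":-80,"ax":0,"ay":0,"az":0,"claw":50},{"dx":0,"dy":0,"dz":-120,"ax":0,"ay":0,"az":0,"claw":50},{"dx":0,"dy":0,"dz":-160,"ax":0,"ay":0,"az":0,"claw":50},{"dx":0,"dy":0,"dz":-190,"ax":0,"ay":0,"az":0,"claw":50},{"dx":0,"dy":0,"dz":-190,"ax":0,"ay":0,"az":0,"claw":50},{"dx":0,"dy":0,"dz":-190,"ax":0,"ay":0,"az":0,"claw":50}]'
python3 - <<'E'
from h import *
f=grab('wrist','w16.png'); im=f['image']; s=observe(); print(s['position'],s['tool_rot'])
E
```

```text
clock: 15.73
position: [0.3768, -0.316, 0.0218]
tool_rot: [3.141, -0.001, 0.0]
force: [-0.4, 2.3, 15.7]
grip_width: 0.0584
clock: 16.32
position: [0.377, -0.3158, 0.2123]
tool_rot: [3.141, -0.003, 0.001]
force: [-0.2, 0.4, -1.7]
grip_width: 0.0586
[ 0.37638772 -0.31538706  0.21104249] [-3.14151961e+00 -9.26469132e-04  6.60772294e-04]
```

View pics/w16.png

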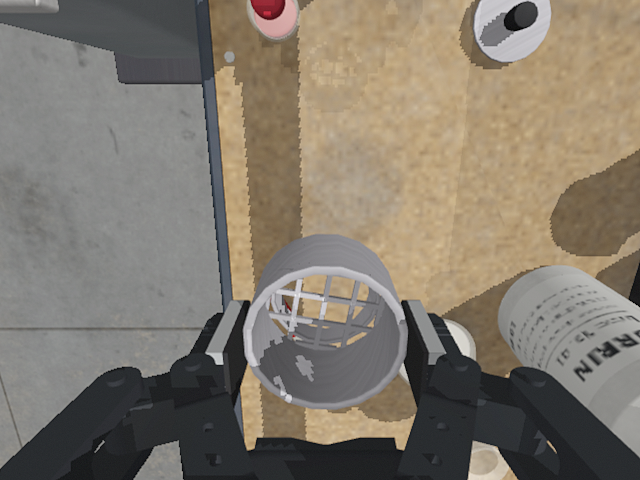

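```bash
python3 -m pendant '[{"dx":87.5,"dy":-473,"dz":0,"ax":0,"ay":0,"az":0,"claw":50},{"dx":87.5,"dy":-473,"dz":0,"ax":0,"ay":0,"az":0,"claw":50},{"dx":87.5,"dy":-473,"dz":0,"ax":0,"ay":0,"az":0,"claw":50},{"dx":87.5,"dy":-473,"dz":0,"ax":0,"ay":0,"az":0,"claw":50},{"dx":87.5,"dy":-473,"dz":0,"ax":0,"ay":0,"az":0,"claw":50},{"dx":87.5,"dy":-473,"dz":0,"ax":0,"ay":0,"az":0,"claw":50},{"dx":87.5,"dy":-473,"dz":0,"ax":0,"ay":0,"az":0,"claw":50},{"dx":87.5,"dy":-473,"dz":0,"ax":0,"ay":0,"az":0,"claw":50},{"dx":87.5,"dy":-473,"dz":0,"ax":0,"ay":0,"az":0,"claw":50},{"dx":87.5,"dy":-473,"dz":0,"ax":0,"ay":0,"az":0,"claw":50}]'
python3 -m pendant '[{"dx":0,"dy":-10,"dz":0,"ax":0,"ay":0,"az":0,"claw":50},{"dx":0,"dy":-10,"dz":0,"ax":0,"ay":0,"az":0,"claw":50},{"dx":0,"dy":-10,"dz":0,"ax":0,"ay":0,"az":0,"claw":50}]'
```

```text
clock: 17.2
position: [0.4512, 0.096, 0.2098]
tool_rot: [3.141, 0.002, 0.0]
force: [1.4, -0.4, -1.2]
grip_width: 0.0577
clock: 17.45
position: [0.4513, 0.104, 0.2097]
tool_rot: [3.14, 0.002, 0.001]
force: [-1.0, -0.5, -1.0]
grip_width: 0.0583
```

```bash
python3 -m pendant '[{"dx":12.5,"dy":-53,"dz":0,"ax":0,"ay":0,"az":0,"claw":50},{"dx":12.5,"dy":-53,"dz":0,"ax":0,"ay":0,"az":0,"claw":50},{"dx":12.5,"dy":-53,"dz":30,"ax":0,"ay":0,"az":0,"claw":50},{"dx":12.5,"dy":-53,"dz":60,"ax":0,"ay":0,"az":0,"claw":50},{"dx":12.5,"dy":-53,"dz":68,"ax":0,"ay":0,"az":0,"claw":50},{"dx":12.5,"dy":-53,"dz":68,"ax":0,"ay":0,"az":0,"claw":50},{"dx":12.5,"dy":-53,"dz":68,"ax":0,"ay":0,"az":0,"claw":50},{"dx":12.5,"dy":-53,"dz":68,"ax":0,"ay":0,"az":0,"claw":50}]'
python3 - <<'E'
from h import *
print(observe()['position'])
g=grab('side'); cv2.imwrite('pics/s17.png',cv2.resize(g['image'][140:240,250:383],(798,600),interpolation=cv2.INTER_CUBIC))
f=grab('wrist','w17.png')
E
```

```text
clock: 18.12
position: [0.4652, 0.1565, 0.1441]
tool_rot: [-3.141, -0.001, -0.001]
force: [0.1, -0.3, -0.8]
grip_width: 0.0582
[0.4652333  0.15651825 0.14412902]
```

View pics/s17.png

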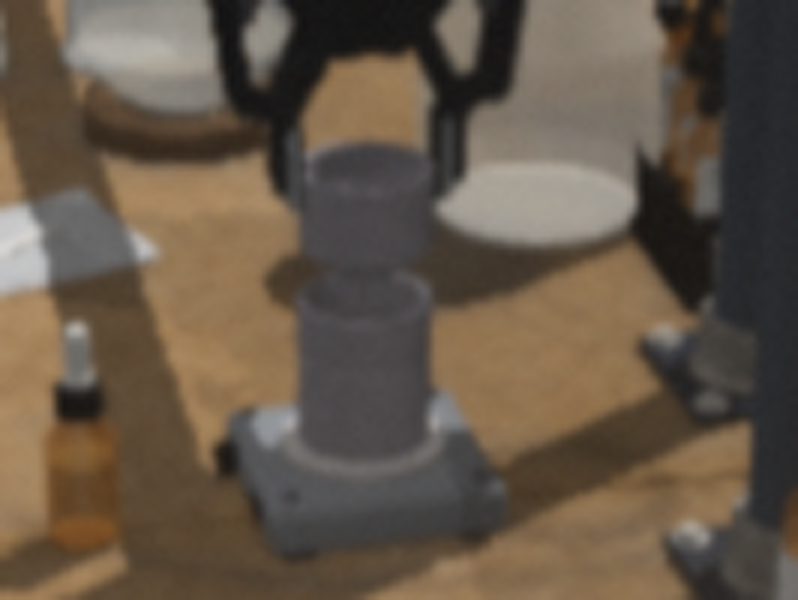

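View pics/w17.png

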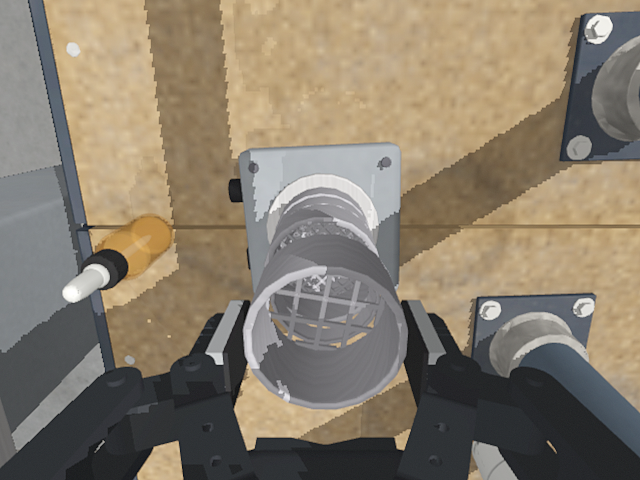

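```bash
python3 -m pendant '[{"dx":-1.2,"dy":-0.6,"dz":6,"ax":0,"ay":0,"az":0,"claw":50},{"dx":-1.2,"dy":-0.6,"dz":12,"ax":0,"ay":0,"az":0,"claw":50},{"dx":-1.2,"dy":-0.6,"dz":17,"ax":0,"ay":0,"az":0,"claw":50},{"dx":-1.2,"dy":-0.6,"dz":22,"ax":0,"ay":0,"az":0,"claw":50},{"dx":-1.2,"dy":-0.6,"dz":22,"ax":0,"ay":0,"az":0,"claw":50},{"dx":-1.2,"dy":-0.6,"dz":22,"ax":0,"ay":0,"az":0,"claw":50}]'
python3 -m pendant '[{"dx":0,"dy":0,"dz":1,"ax":0,"ay":0,"az":0,"claw":50},{"dx":0,"dy":0,"dz":1.5,"ax":0,"ay":0,"az":0,"claw":50},{"dx":0,"dy":0,"dz":1.5,"ax":0,"ay":0,"az":0,"claw":50},{"dx":0,"dy":0,"dz":1.5,"ax":0,"ay":0,"az":0,"claw":50}]'
```

```text
clock: 18.72
position: [0.4632, 0.1573, 0.1205]
tool_rot: [3.141, 0.001, -0.0]
force: [-0.2, 0.8, -1.3]
grip_width: 0.0585
clock: 19.05
position: [0.4634, 0.1575, 0.1195]
tool_rot: [-3.142, -0.0, -0.0]
force: [-0.5, -0.0, -1.8]
grip_width: 0.0582
```

```bash
python3 -m pendant '[{"dx":0.4,"dy":0,"dz":1,"ax":0,"ay":0,"az":0,"claw":50},{"dx":0.4,"dy":0,"dz":2,"ax":0,"ay":0,"az":0,"claw":50},{"dx":0.4,"dy":0,"dz":2.2,"ax":0,"ay":0,"az":0,"claw":50},{"dx":0.4,"dy":0,"dz":2.2,"ax":0,"ay":0,"az":0,"claw":50}]'
```

```text
clock: 19.38
position: [0.464, 0.1577, 0.118]
tool_rot: [-3.141, -0.001, -0.0]
force: [-4.9, -0.7, 21.7]
grip_width: 0.0584
```

Contact is at the expected seat height, 0.118 against a predicted 0.1178. I'll release.

```bash
python3 -m pendant '[{"dx":0,"dy":0,"dz":-0.6,"ax":0,"ay":0,"az":0,"claw":85},{"dx":0,"dy":0,"dz":-0.6,"ax":0,"ay":0,"az":0,"claw":85},{"dx":0,"dy":0,"dz":-0.6,"ax":0,"ay":0,"az":0,"claw":85},{"dx":0,"dy":0,"dz":-0.6,"ax":0,"ay":0,"az":0,"claw":85},{"dx":0,"dy":0,"dz":-0.6,"ax":0,"ay":0,"az":0,"claw":85},{"dx":0,"dy":0,"dz":-40,"ax":0,"ay":0,"az":0,"claw":85},{"dx":0,"dy":0,"dz":-80,"ax":0,"ay":0,"az":0,"claw":85},{"dx":0,"dy":0,"dz":-110,"ax":0,"ay":0,"az":0,"claw":85},{"dx":0,"dy":0,"dz":-110,"ax":0,"ay":0,"az":0,"claw":85},{"dx":0,"dy":0,"dz":-110,"ax":0,"ay":0,"az":0,"claw":85}]'
python3 - <<'E'
from h import *
g=grab('side'); a=cv2.resize(g['image'][140:240,250:383],(532,400),interpolation=cv2.INTER_CUBIC)
f=grab('wrist');im=f['image']; print(observe()['position'],proj(f,np.array([.464,.1573,.139])))
b=cv2.resize(im[120:320,260:390],(260,400),interpolation=cv2.INTER_CUBIC)
cv2.imwrite('pics/c18.png',np.hstack([a,b]))
E
```

```text
clock: 20.22
position: [0.4643, 0.158, 0.2285]
tool_rot: [-3.14, -0.002, 0.0]
force: [0.2, 0.3, 0.3]
grip_width: 0.085
[0.46331234 0.1575843  0.22660936] (np.float64(325.5160455227359), np.float64(240.77401191875322))
```

View pics/c18.png

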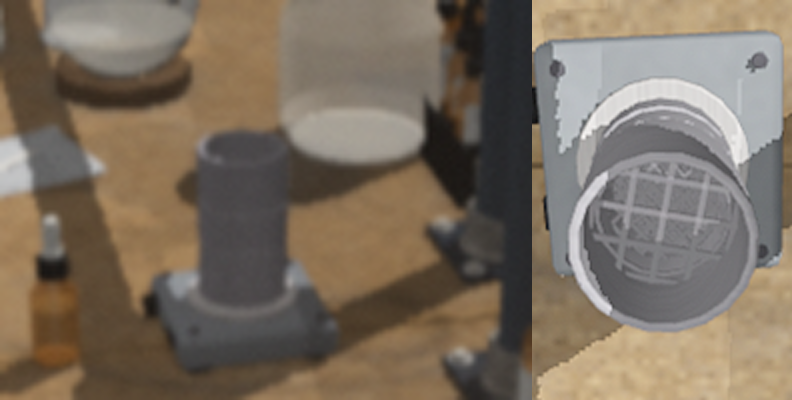

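```bash
python3 -m pendant '[{"dx":-10,"dy":200,"dz":0,"ax":0,"ay":0,"az":0,"claw":85},{"dx":-10,"dy":200,"dz":0,"ax":0,"ay":0,"az":0,"claw":85},{"dx":-10,"dy":200,"dz":0,"ax":0,"ay":0,"az":0,"claw":85},{"dx":-10,"dy":200,"dz":0,"ax":0,"ay":0,"az":0,"claw":85},{"dx":-10,"dy":200,"dz":0,"ax":0,"ay":0,"az":0,"claw":85},{"dx":58,"dy":328,"dz":0,"ax":0,"ay":0,"az":0,"claw":85},{"dx":58,"dy":328,"dz":0,"ax":0,"ay":0,"az":0,"claw":85},{"dx":58,"dy":328,"dz":0,"ax":0,"ay":0,"az":0,"claw":85},{"dx":58,"dy":328,"dz":0,"ax":0,"ay":0,"az":0,"claw":85},{"dx":58,"dy":328,"dz":0,"ax":0,"ay":0,"az":0,"claw":85}]'
python3 -m pendant '[{"dx":0,"dy":0,"dz":40,"ax":0,"ay":0,"az":0,"claw":85},{"dx":0,"dy":0,"dz":80,"ax":0,"ay":0,"az":0,"claw":85},{"dx":0,"dy":0,"dz":110,"ax":0,"ay":0,"az":0,"claw":60},{"dx":0,"dy":0,"dz":110,"ax":0,"ay":0,"az":0,"claw":60},{"dx":0,"dy":0,"dz":110,"ax":0,"ay":0,"az":0,"claw":60}]'
python3 - <<'E'
from h import *
f=grab('wrist','w19.png'); s=observe(); print(s['position'],s['tool_rot'],s['qpos'].round(2))
print(proj(f,np.array([.5222,-.1706,.011])))
E
```

```text
clock: 21.15
position: [0.522, -0.175, 0.2256]
tool_rot: [3.139, 0.002, -0.005]
force: [0.2, -0.4, -0.4]
grip_width: 0.0848
clock: 21.57
position: [0.5205, -0.1703, 0.1161]
tool_rot: [-3.141, 0.004, -0.0]
force: [-0.0, -0.7, 1.2]
grip_width: 0.0599
[ 0.52160081 -0.17065345  0.1177221 ] [ 3.14139425e+00  8.88198318e-04 -3.69918697e-04] [-0.11  0.61  0.45  1.92 -0.39  0.71  0.57]
(np.float64(328.21821159653047), np.float64(232.083245118739))
```

View pics/w19.png

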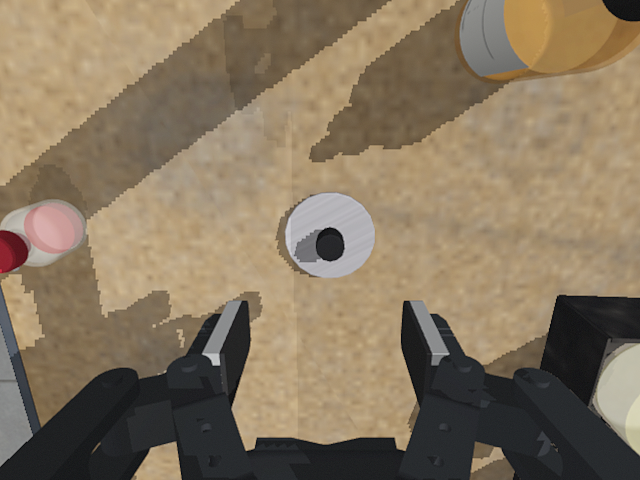

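Run:
```python
from h import *
f=grab('wrist'); s=observe(); print(s['position'])
print(ray(f,330.5,235,.011),ray(f,330,244,.033))
```

```text
[ 0.52220668 -0.17076833  0.11854847]
[ 0.52512046 -0.17352054  0.011     ] [ 0.52454966 -0.1720672   0.033     ]
```

```bash
python3 -m pendant '[{"dx":2.7,"dy":2.8,"dz":30,"ax":0,"ay":0,"az":0,"claw":60},{"dx":2.7,"dy":2.8,"dz":60,"ax":0,"ay":0,"az":0,"claw":60},{"dx":2.7,"dy":2.8,"dz":80,"ax":0,"ay":0,"az":0,"claw":60},{"dx":2.7,"dy":2.8,"dz":101,"ax":0,"ay":0,"az":0,"claw":60},{"dx":2.7,"dy":2.8,"dz":101,"ax":0,"ay":0,"az":0,"claw":60},{"dx":2.7,"dy":2.8,"dz":101,"ax":0,"ay":0,"az":0,"claw":60},{"dx":2.7,"dy":2.8,"dz":101,"ax":0,"ay":0,"az":0,"claw":60}]'
python3 - <<'E'
from h import *
f=grab('wrist','w20.png'); s=observe(); print(s['position'],s['tool_rot'])
E
```

```text
clock: 22.25
position: [0.5255, -0.1736, 0.0183]
tool_rot: [3.141, -0.002, -0.0]
force: [-0.5, 0.0, 0.7]
grip_width: 0.06
[ 0.52557533 -0.17354994  0.01824097] [ 3.14098498e+00 -2.63791371e-03  8.23974565e-05]
```

View pics/w20.png

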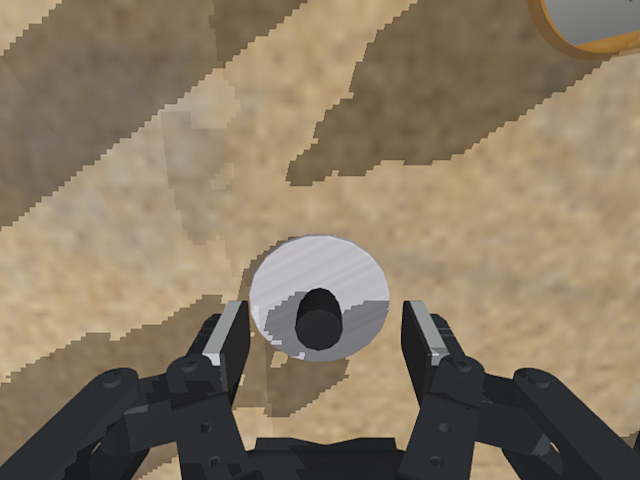

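```bash
python3 -m pendant '[{"dx":-1.7,"dy":-1,"dz":1,"ax":0,"ay":0,"az":0,"claw":60},{"dx":-1.7,"dy":-1,"dz":1,"ax":0,"ay":0,"az":0,"claw":60},{"dx":-1.7,"dy":-1,"dz":1,"ax":0,"ay":0,"az":0,"claw":8},{"dx":-1.7,"dy":-1,"dz":1,"ax":0,"ay":0,"az":0,"claw":8},{"dx":-1.7,"dy":-1,"dz":1,"ax":0,"ay":0,"az":0,"claw":8},{"dx":-1.7,"dy":-1,"dz":1,"ax":0,"ay":0,"az":0,"claw":8},{"dx":-1.7,"dy":-1,"dz":1,"ax":0,"ay":0,"az":0,"claw":8},{"dx":-1.7,"dy":-1,"dz":1,"ax":0,"ay":0,"az":0,"claw":8},{"dx":-1.7,"dy":-1,"dz":1,"ax":0,"ay":0,"az":0,"claw":8},{"dx":-1.7,"dy":-1,"dz":1,"ax":0,"ay":0,"az":0,"claw":8}]' 40
python3 - <<'E'
from h import *
f=grab('wrist','w21.png'); s=observe(); print(s['position'],s['tool_rot'])
E
```

```text
clock: 23.13
position: [0.5228, -0.1723, 0.0154]
tool_rot: [-3.141, -0.0, -0.0]
force: [-0.9, 1.3, 5.9]
grip_width: 0.0161
[ 0.52275976 -0.17230412  0.01542281] [-3.14151887e+00 -1.20992868e-04 -1.31696250e-04]
```

View pics/w21.png

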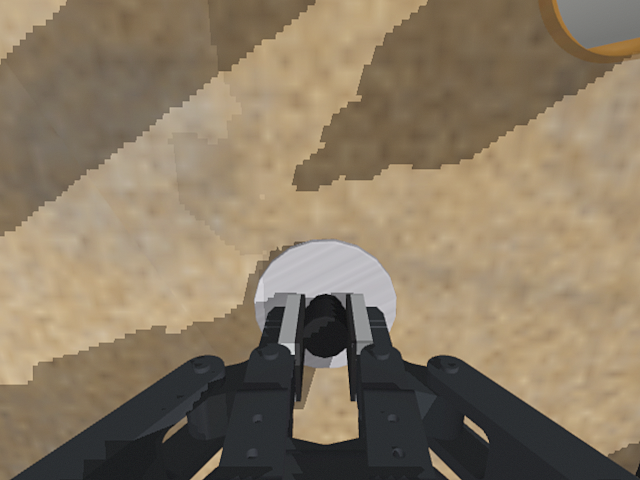

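```bash
python3 -m pendant '[{"dx":0,"dy":0,"dz":-30,"ax":0,"ay":0,"az":0,"claw":8},{"dx":0,"dy":0,"dz":-70,"ax":0,"ay":0,"az":0,"claw":8},{"dx":0,"dy":0,"dz":-110,"ax":0,"ay":0,"az":0,"claw":8},{"dx":0,"dy":0,"dz":-150,"ax":0,"ay":0,"az":0,"claw":8},{"dx":0,"dy":0,"dz":-190,"ax":0,"ay":0,"az":0,"claw":8},{"dx":0,"dy":0,"dz":-210,"ax":0,"ay":0,"az":0,"claw":8},{"dx":0,"dy":0,"dz":-210,"ax":0,"ay":0,"az":0,"claw":8},{"dx":0,"dy":0,"dz":-210,"ax":0,"ay":0,"az":0,"claw":8}]'
python3 - <<'E'
from h import *
f=grab('wrist','w22.png'); s=observe(); print(s['position'],s['tool_rot'])
g=grab('side'); cv2.imwrite('pics/s22.png',cv2.resize(g['image'][120:320,260:460],(600,600),interpolation=cv2.INTER_CUBIC))
E
```

```text
clock: 23.85
position: [0.5231, -0.1721, 0.2261]
tool_rot: [-3.142, -0.002, 0.0]
force: [0.4, -0.0, -1.4]
grip_width: 0.0159
[ 0.52257426 -0.17198254  0.22496652] [-3.14127195e+00  1.41222386e-05  2.85884249e-04]
```

View pics/w22.png

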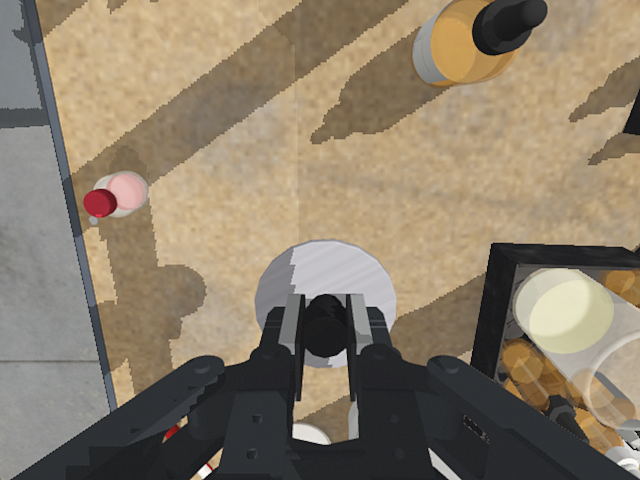

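View pics/s22.png

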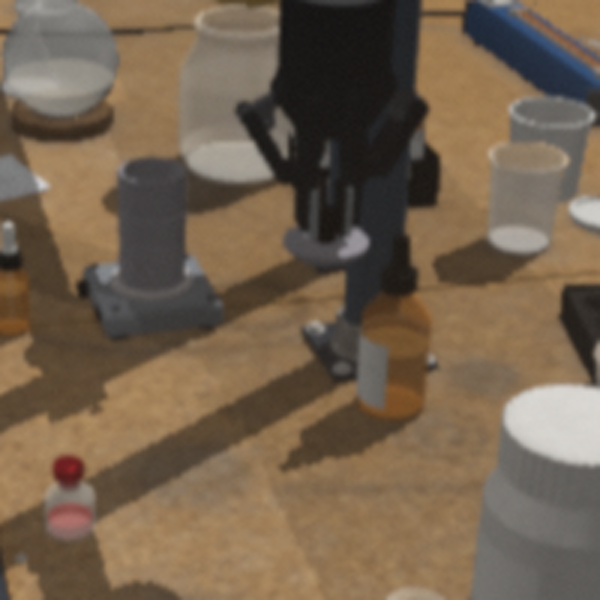

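Run:
```python
from h import *
f=grab('wrist'); s=observe(); p=s['position']; print(p)
print((ray(f,325.5,304,p[2]-.0044)-p)*1000)
print(proj(f,p+[0,0,.02]),proj(f,p-[0,0,.0044]))
```

```text
[ 0.52218058 -0.172055    0.22412295]
[ 0.34845724  0.62174631 -4.4       ]
(np.float64(324.48251831353195), np.float64(338.2623433585945)) (np.float64(324.65845179405727), np.float64(305.34093090578585))
```

```bash
python3 -m pendant '[{"dx":-68,"dy":-100,"dz":0,"ax":0,"ay":0,"az":0,"claw":8},{"dx":-68,"dy":-100,"dz":0,"ax":0,"ay":0,"az":0,"claw":8},{"dx":-68,"dy":-100,"dz":0,"ax":0,"ay":0,"az":0,"claw":8},{"dx":-58.3,"dy":-329.7,"dz":0,"ax":0,"ay":0,"az":0,"claw":8},{"dx":-58.3,"dy":-329.7,"dz":0,"ax":0,"ay":0,"az":0,"claw":8},{"dx":-58.3,"dy":-329.7,"dz":0,"ax":0,"ay":0,"az":0,"claw":8},{"dx":-58.3,"dy":-329.7,"dz":0,"ax":0,"ay":0,"az":0,"claw":8},{"dx":-58.3,"dy":-329.7,"dz":0,"ax":0,"ay":0,"az":0,"claw":8},{"dx":-58.3,"dy":-329.7,"dz":0,"ax":0,"ay":0,"az":0,"claw":8},{"dx":-58.3,"dy":-329.7,"dz":0,"ax":0,"ay":0,"az":0,"claw":8}]'
python3 -m pendant '[{"dx":0,"dy":0,"dz":20,"ax":0,"ay":0,"az":0,"claw":8},{"dx":0,"dy":0,"dz":40,"ax":0,"ay":0,"az":0,"claw":8},{"dx":0,"dy":0,"dz":50,"ax":0,"ay":0,"az":0,"claw":8},{"dx":0,"dy":0,"dz":50,"ax":0,"ay":0,"az":0,"claw":8},{"dx":0,"dy":0,"dz":50,"ax":0,"ay":0,"az":0,"claw":8}]'
python3 - <<'E'
from h import *
print(observe()['position'])
g=grab('side'); cv2.imwrite('pics/s23.png',cv2.resize(g['image'][120:220,250:383],(798,600),interpolation=cv2.INTER_CUBIC))
f=grab('wrist','w23.png')
E
```

```text
clock: 24.83
position: [0.4636, 0.1624, 0.2238]
tool_rot: [3.141, 0.002, 0.006]
force: [0.1, 0.3, 0.0]
grip_width: 0.0163
clock: 25.25
position: [0.4643, 0.1568, 0.1749]
tool_rot: [3.141, 0.001, -0.001]
force: [0.5, 0.0, 0.1]
grip_width: 0.0162
[0.46430476 0.15678972 0.17494072]
```

View pics/s23.png

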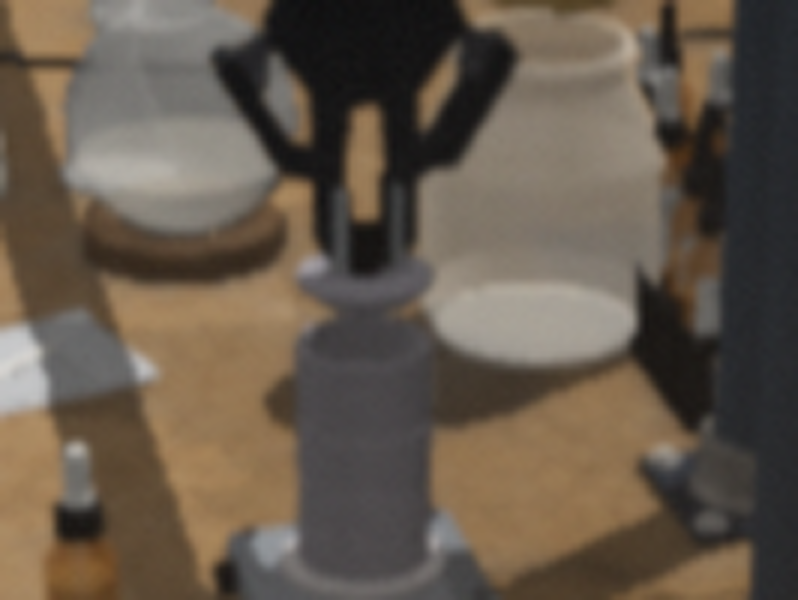

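View pics/w23.png

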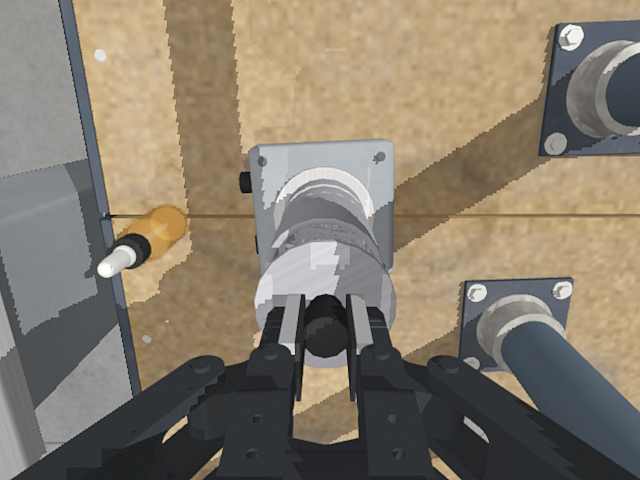

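```bash
python3 -m pendant '[{"dx":-0.4,"dy":-0.7,"dz":6,"ax":0,"ay":0,"az":0,"claw":8},{"dx":-0.4,"dy":-0.7,"dz":12,"ax":0,"ay":0,"az":0,"claw":8},{"dx":-0.4,"dy":-0.7,"dz":18,"ax":0,"ay":0,"az":0,"claw":8},{"dx":-0.4,"dy":-0.7,"dz":23.5,"ax":0,"ay":0,"az":0,"claw":8},{"dx":-0.4,"dy":-0.7,"dz":23.5,"ax":0,"ay":0,"az":0,"claw":8},{"dx":-0.4,"dy":-0.7,"dz":23.5,"ax":0,"ay":0,"az":0,"claw":8}]'
python3 -m pendant '[{"dx":0,"dy":0,"dz":1,"ax":0,"ay":0,"az":0,"claw":8},{"dx":0,"dy":0,"dz":1.5,"ax":0,"ay":0,"az":0,"claw":8},{"dx":0,"dy":0,"dz":1.5,"ax":0,"ay":0,"az":0,"claw":8},{"dx":0,"dy":0,"dz":1.5,"ax":0,"ay":0,"az":0,"claw":8}]'
```

```text
clock: 25.85
position: [0.4639, 0.158, 0.1514]
tool_rot: [3.141, 0.001, -0.0]
force: [0.3, -0.6, -0.5]
grip_width: 0.0161
clock: 26.18
position: [0.4641, 0.1582, 0.1503]
tool_rot: [-3.141, -0.0, -0.0]
force: [-0.7, -0.7, 0.3]
grip_width: 0.0161
```

```bash
python3 -m pendant '[{"dx":0,"dy":0.5,"dz":1.2,"ax":0,"ay":0,"az":0,"claw":8},{"dx":0,"dy":0.5,"dz":2.4,"ax":0,"ay":0,"az":0,"claw":8},{"dx":0,"dy":0.5,"dz":3.3,"ax":0,"ay":0,"az":0,"claw":8},{"dx":0,"dy":0.5,"dz":3.3,"ax":0,"ay":0,"az":0,"claw":8},{"dx":0,"dy":0.5,"dz":3.3,"ax":0,"ay":0,"az":0,"claw":8}]'
```

```text
clock: 26.6
position: [0.4642, 0.1577, 0.1473]
tool_rot: [-3.141, -0.0, -0.0]
force: [-2.2, -0.8, 11.1]
grip_width: 0.0161
```

```bash
python3 -m pendant '[{"dx":0,"dy":0,"dz":-0.2,"ax":0,"ay":0,"az":0,"claw":60},{"dx":0,"dy":0,"dz":-0.2,"ax":0,"ay":0,"az":0,"claw":60},{"dx":0,"dy":0,"dz":-0.2,"ax":0,"ay":0,"az":0,"claw":60},{"dx":0,"dy":0,"dz":-0.2,"ax":0,"ay":0,"az":0,"claw":60},{"dx":0,"dy":0,"dz":-0.2,"ax":0,"ay":0,"az":0,"claw":60},{"dx":0,"dy":0,"dz":-30,"ax":0,"ay":0,"az":0,"claw":60},{"dx":0,"dy":0,"dz":-60,"ax":0,"ay":0,"az":0,"claw":60},{"dx":0,"dy":0,"dz":-90,"ax":0,"ay":0,"az":0,"claw":60},{"dx":0,"dy":0,"dz":-90,"ax":0,"ay":0,"az":0,"claw":60},{"dx":0,"dy":0,"dz":-90,"ax":0,"ay":0,"az":0,"claw":60}]'
python3 - <<'E'
from h import *
g=grab('side','s24.png'); a=cv2.resize(g['image'][120:220,250:383],(532,400),interpolation=cv2.INTER_CUBIC)
f=grab('wrist');im=f['image']; print(observe()['position'],proj(f,np.array([.464,.1575,.143])))
b=cv2.resize(im[120:320,260:390],(260,400),interpolation=cv2.INTER_CUBIC)
cv2.imwrite('pics/c24.png',np.hstack([a,b]))
E
```

```text
clock: 27.43
position: [0.4645, 0.158, 0.2381]
tool_rot: [-3.14, -0.002, 0.0]
force: [-1.0, 0.1, -0.8]
grip_width: 0.06
[0.46364776 0.15767987 0.23637606] (np.float64(324.9892793902447), np.float64(237.6460005858299))
```

View pics/c24.png

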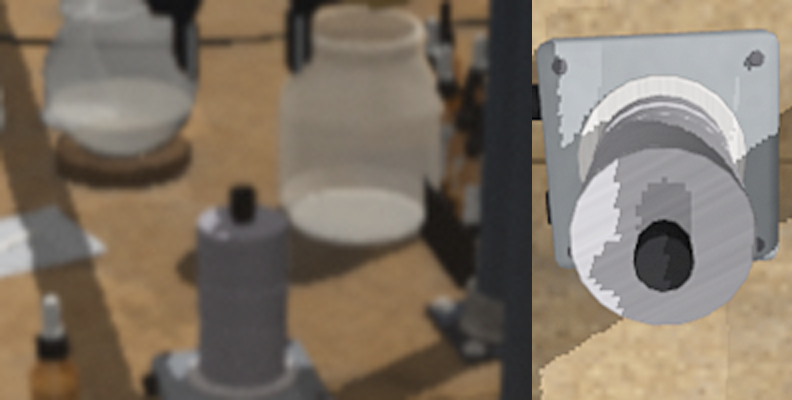

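View pics/s24.png

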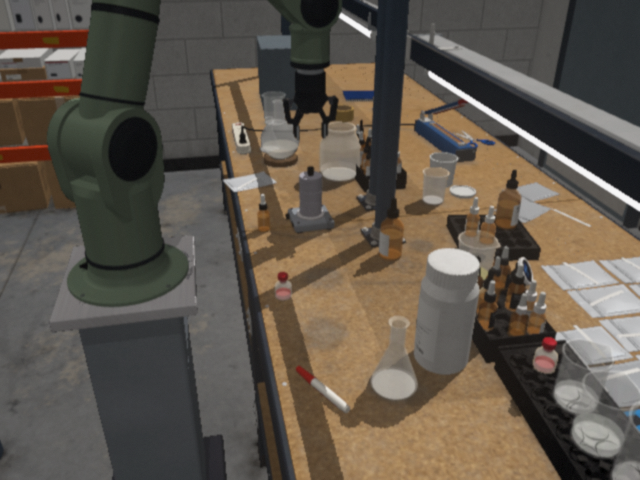

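```bash
python3 -c "
from workcell import job_done,observe
print(job_done(),observe()['clock'])"
```

```text
the job is handed in; nothing more can be done
the job is handed in; nothing more can be done
```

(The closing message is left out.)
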